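# Torque the propeller nut with a break-over wrench

### The job

Take the torque wrench off its rest, set its socket fully down over the two-lugged nut on the multirotor's motor, and turn it clockwise (seen from above) until the wrench breaks over; stop there, before the broken handle reaches the end of its free travel. Then let the handle straighten, lift the wrench off and lay it back on its rest as it was, leaving the other things on the bench where they are.

Things in the scene. Friction and masses are not known exactly. Their poses are not given: they have to be found in the camera images.
- wrench_grip (a point): Centre of the black grip of a 220 mm steel break-over torque wrench, about 0.26 kg. The grip is a level bar 22 mm wide, 20 mm high, from 80 to 190 mm from the socket axis; this point is 105 mm from that axis and 38 mm above the socket's rim. +x points along the handle to the socket, z up. The shank before it is 14 mm wide, 10 mm high. Centre of mass about 55 mm from the axis.
- socket_mouth (a point): Centre of the open lower rim of the wrench's socket, a steel cup 60 mm across, 27 mm high, mouth down. Inside is a cross of slots 16 mm wide, 48 mm long, 19 mm deep, along its x and y (along and across the straight handle); four dark ribs outside mark them. z up, on its axis. The nut fits in any of four positions a quarter turn apart, with 2 mm play all round and 0.1 rad in turning.
- breakover (a joint): Angle between handle and socket, rad: 0 while straight, held by a 0.7 N m spring (0.85 at the end). When the clockwise load passes this, the handle breaks over clockwise about the socket's own axis while the socket stands still, and the value grows; 0.2 is a clear break-over. The free travel ends at 0.55 to 0.6. It springs back to 0 as the load is eased.
- nut_top (a point): Top centre of the oiled steel nut: a round boss 18 mm across, 20 mm high, with two opposed rounded lugs, 44 mm over the tips, 12 mm wide, tops 4 mm below the boss's top. x along the lugs, z up on its axis. The other three motors have smooth conical caps instead. It turns stiffly (0.14 N m) and comes hard tight after an unknown 0.5 to 1.1 rad. Fully on, the socket's rim is about 19 mm below this point.
- airframe: Four-motor airframe of black tube, fixed to the bench; origin on the bench under the nut's motor, z up. The nut's top is 117 mm above it. Under the nut lies a propeller that does not turn: two flat black blades reaching 107 mm from the nut's axis, tops 93 mm above the bench. The airframe's middle lies at x 135, y -185 mm; the next motors at about x 320, y -50 and x -50, y -320 mm.
- rest_pad (a point): Top centre, 30 mm above the bench, of the black rubber pad (74 mm square) of the fixed aluminium wrench rest; the socket's rim stands on it. x points away from the rest's fork, z up. The rest's base plate is 6 mm high and 70 mm wide.
- rest_fork (a point): Centre of the bottom of the rest's open-topped fork, 170 mm from the pad's centre, 58 mm above the bench: the far part of the grip lies between its two prongs, which are 40 mm apart and 26 mm high.
- screwdriver: Bystander: screwdriver lying on the bench, origin at its underside.
- tape: Bystander: roll of black tape, 64 mm across, 18 mm high, lying flat.
- battery: Bystander: grey battery pack, 105 x 42 x 34 mm, lying flat.
- spanner: Bystander: plain flat open-ended spanner lying on the bench.
- spare_motor: Bystander: spare motor 48 mm across and 48 mm high with its shaft, upright.
- spare_prop: Bystander: spare two-blade propeller, 200 mm long, lying flat.
Things that resemble listed ones, but are neither listed nor needed, are in the scene too. Of the things shaped like the part that bears wrench_grip, the bare steel one is meant.

How it is judged:
On the way, in this order (a step that is already met when the one before it is completed fails the run):
1. the socket is fully down over the lugged nut (z of socket_mouth in the frame of nut_top below -0.014 m and horizontal distance between socket_mouth and nut_top below 0.006 m), for 0.2 s.
2. the wrench has broken over (more than 0.1 rad) with its socket down on the nut (value of joint breakover above 0.1 rad and z of socket_mouth in the frame of nut_top below -0.012 m and horizontal distance between socket_mouth and nut_top below 0.007 m), for 0.1 s.
At the end, for the whole second after the job is handed in: The wrench lies straight (within 0.05 rad) and at rest on its rest: socket rim flat on the pad within 20 mm of its centre and 4 mm of its height, handle within 0.15 rad of the rest's direction, between the fork's prongs, level within 0.06 rad (horizontal distance between socket_mouth and rest_pad below 0.02 m and z of socket_mouth in the frame of rest_pad between -0.004 and 0.004 m and horizontal distance between wrench_grip and rest_fork below 0.09 m and angle between the x axis of wrench_grip and the x axis of rest_pad, either way round below 0.15 rad and angle between wrench_grip's own z axis and vertical below 0.06 rad and value of joint breakover below 0.05 rad and linear speed of wrench below 0.02 m/s); the robot touches nothing.
It fails at once if the broken-over handle is pushed on to the end of its free travel (past 0.55 rad) (value of joint breakover above 0.55 rad).
It fails at once if a bystander is pushed more than 30 mm (distance of any of screwdriver, tape, battery, spanner, spare_motor, spare_prop from where it was at the start of the episode above 0.03 m).
It also fails if it takes over 54 s, if anything falls off the work surface, if the arm or the gripper's body presses on something with over 40 N, if the wrist force passes 120 N, or if a joint passes its speed limit or range.

### The arm

A 6-joint arm with a two-finger parallel gripper is mounted at the origin on the work surface. World frame = base frame: x ahead of the robot, y to its left, z up, the work surface at z = 0. Lengths are in m, angles in rad, forces in N, time in s.
With the tool pointing down it reaches from about 0.25 to 0.8 m from the base axis. Payload 3.9 kg.
Tool frame: the origin (TCP) lies between the finger pads; the fingertips stand 8 mm ahead of it and the grasp point (between the pads) lies 11 mm behind it (env.nose_length is the distance from the TCP to the fingertips, in m); y points along the fingers, x is the direction in which the jaws open and shut, and the axes are right-handed (so a half turn about y gives the same grasp; the last joint's range is limited). The gripper opens to 85 mm and grips with 20 to 120 N. Pads are 22 mm wide; open, the fingers measure 114 mm over their backs; the gripper's body (76 mm by 85 mm) begins 54 mm behind the grasp point. The pads swing forward as they close: fully open they stand 13 mm farther back than shut.
Start: joints at [1.296, 0.26, -0.138, 1.173, 0, 1.571], TCP at [0.142, 0.505, 0.239] pointing down, gripper open.
Joint ranges: [-2.78, 2.78], [-0.83, 1.72], [-1.28, 1.37], [-1.9, 2.12], [-1.57, 1.48], [-3.14, 3.14]. Speed limits (rad/s): [2.57, 2.57, 3.14, 3.14, 3.14, 3.14].

### API

Orientations are given as a rotation vector (axis times angle).
In Python, from bench import env gives the robot as it stands.
- The arm moves only by the tool servo_tool, never from a script. Its argument "plan" is a list of rows, each a list of 2 entries, a list of its own where there are three numbers: the shift along the tool's x, y, z in m, then the turn, a rotation vector about the tool's x, y, z in rad. In form: [[[dx, dy, dz], [rx, ry, rz]], ...]. A call has 1 to 12 rows; each row shifts and turns the pose as measured when the row begins, along the tool's axes as they then stand; what a row does not reach is not made up. A row lasts 1/8 s, in which the tool goes at most 62.5 mm and 10.7 degrees, less where a joint would pass 70% of its speed; a pose out of reach is approached as far as the arm can. A call is refused whole if a number of a shift passes 0.0625 or a number of a turn 0.188, either way. A call with a gripper value outside its range is refused whole. "jaw" is the opening in per cent of the stroke, from 0 (shut) to 100 (fully open), set as the call begins (left out, the last holds). The fingers move at their own pace and stop on an object; "newtons" is the grip in N (left out, the last holds). Time passes only in rows, so rows that do not move let the fingers close. It gives the time, the measured TCP pose, the force and the opening at its end, in the units of the state.
- env.get_obs(): the state, without advancing time (a new reading comes with each control period).
- env.get_image(name): name is "scene" or "top" or "wrist"; returns (picture, depth): 384x512x3 uint8, blue, green, red; 384x512 float32, m along the optical axis (not along the pixel's ray), 0 where there is no reading.
- env.camera_model(name): a dict with "K" (3x3 intrinsics, pixels), "rvec" (rotation vector, rad) and "tvec" (3), from world to camera coordinates, as OpenCV has them. Camera axes: x right, y down, z forward; pixel columns grow to the right and rows downward; lengths in m; the calibration is good to about 2 mm. The wrist camera is an equidistant fisheye: a pixel r from the principal point sees the ray r / f radians off the axis. A picture is of the moment at which its call begins: read the wrist's pose just before it. camera_model takes no time and is no camera call; for the wrist camera it gives the pose at the moment of the call.
- env.close_job(): hands the job in, once; it reports no verdict.
The state is a dict: "clock": time; "joint_pos": joint angles; "qvel": joint speeds; "joint_efforts": joint torques, N m; "position": TCP position; "orientation": TCP orientation; "force": force on the tool from outside, world axes, zero at the start; "torque": the same for the moment, N m; "gripper_width": finger opening in m.
Only numpy, scipy, OpenCV 4.12 (cv2) and the standard library are available. Lean on these libraries where they do the work, as an engineer would, in place of code of your own. Each camera call takes 0.05 s, during which the arm holds its last target.

## Working session

There is one attempt and no reset: what is moved stays moved. The work goes in short steps, Python scripts to look and compute and a tool call to move; the robot and the scene stay as the last step left them, time stands still between calls to the robot, and variables do not carry over. Pictures are saved under pics/ and viewed, and the job is handed in when it is done.

Besides the shell and the picture viewer there is one more tool, called after "Call:" as name([rows], argument=value, ...), one row to a line, values as JSON. servo_tool: Moves the arm, as the interface text tells. Its arguments: {"type":"object","properties":{"plan":{"type":"array","items":{"type":"array"}},"jaw":{"type":"number"},"newtons":{"type":"number"}},"required":["plan"]}

```bash
ls; mkdir -p pics; python3 - <<'E'
from bench import env
import cv2,numpy as np
o=env.get_obs();print(o)
for n in("scene","top"):
    p,d=env.get_image(n);cv2.imwrite(f"pics/{n}0.png",p);np.save(f"pics/{n}0.npy",d);m=env.camera_model(n);print(n,m)
print(env.nose_length, env.camera_model("wrist"))
E
```

```text
pics
{'clock': 0.0, 'joint_pos': array([ 1.29597932e+00,  2.60707700e-01, -1.39345376e-01,  1.17266535e+00,
       -5.35954610e-06,  1.57077775e+00]), 'qvel': array([-0.00043635,  0.00120737, -0.00112252,  0.00106392, -0.00075471,
        0.00273076]), 'joint_efforts': array([-2.69085394e-04, -4.05678785e+01,  2.53922796e+01,  1.85953866e-02,
       -2.10368444e-05, -1.26644576e-05]), 'position': array([0.14229852, 0.5046861 , 0.2384614 ]), 'orientation': array([-1.32794797, -1.00331908,  1.00586432]), 'force': array([ 0.02971154, -0.50130692, -0.74239269]), 'torque': array([ 0.0432637 , -0.02624095,  0.00953304]), 'gripper_width': 0.08515134360550829}
scene {'K': array([[428.72660014,   0.        , 260.65162504],
       [  0.        , 428.72660014, 189.14402966],
       [  0.        ,   0.        ,   1.        ]]), 'rvec': array([ 0.78276435,  2.59029043, -1.06961354]), 'tvec': array([ 0.40631867, -0.13492942,  1.3065283 ])}
top {'K': array([[348.19997294,   0.        , 254.43673323],
       [  0.        , 348.19997294, 192.14566698],
       [  0.        ,   0.        ,   1.        ]]), 'rvec': array([ 2.11015896, -2.13330853,  0.21440268]), 'tvec': array([0.04661752, 0.52229572, 0.87370836])}
0.008 {'K': array([[297.31863964,   0.        , 255.41888941],
       [  0.        , 297.31863964, 192.40047851],
       [  0.        ,   0.        ,   1.        ]]), 'rvec': array([-2.28748134, -1.73425431, -0.27882081]), 'tvec': array([-0.5235991 , -0.04252032,  0.38061146])}
```

View pics/scene0.png

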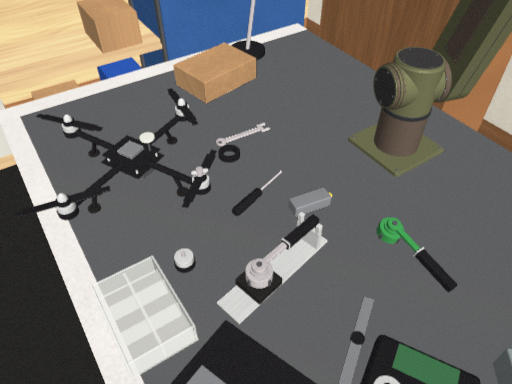

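View pics/top0.png

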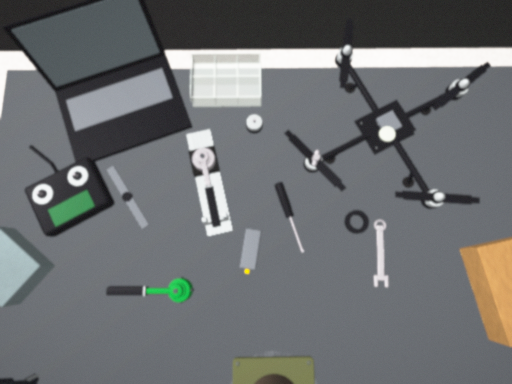

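```bash
cat > h.py <<'E'
import cv2,numpy as np
from scipy.spatial.transform import Rotation as R
def cloud(m,d):
    K=m['K'];Rm=R.from_rotvec(m['rvec']).as_matrix()
    v,u=np.mgrid[:d.shape[0],:d.shape[1]]
    c=np.stack([(u-K[0,2])/K[0,0]*d,(v-K[1,2])/K[1,1]*d,d],-1)
    return (c-m['tvec'])@Rm
def proj(m,P):
    return cv2.projectPoints(np.array(P,float).reshape(-1,3),m['rvec'],m['tvec'],m['K'],None)[0][:,0]
E
python3 - <<'E'
from bench import env
from h import *
m=env.camera_model("top");d=np.load("pics/top0.npy");W=cloud(m,d)
for n,(u,v) in dict(sock=(203,158),shank=(208,180),grip=(212,205),fork=(216,220),fork2=(207,228),fork3=(226,218),nut=(314,158),lug=(318,152),propend1=(289,133),propend2=(341,187),mot2=(345,52),mot3=(434,197),mid=(385,127),mot4=(459,87),plate=(200,140),bat=(250,250),green=(178,290),blank=(150,250),bl2=(300,300)).items(): print(n,W[v,u].round(3))
print(proj(m,[[.142,.505,.239],[0,0,0.]]), (d>0).mean())
p,_=cv2.imread("pics/top0.png"),0
a=cv2.resize(p[115:245,170:350],None,fx=4.4,fy=4.4,interpolation=cv2.INTER_CUBIC);cv2.imwrite("pics/tc.png",a)
p=cv2.imread("pics/scene0.png");cv2.imwrite("pics/sc.png",cv2.resize(p[140:320,170:350],None,fx=3.3,fy=3.3,interpolation=cv2.INTER_CUBIC))
E
```

```text
sock [0.611 0.175 0.076]
shank [0.552 0.162 0.072]
grip [0.486 0.15  0.075]
fork [0.446 0.139 0.078]
fork2 [0.433 0.171 0.006]
fork3 [0.453 0.115 0.061]
nut [ 0.596 -0.109  0.116]
lug [ 0.612 -0.12   0.116]
propend1 [ 0.673 -0.051  0.09 ]
propend2 [ 0.526 -0.18   0.091]
mot2 [ 0.899 -0.21   0.103]
mot3 [ 0.497 -0.411  0.097]
mid [ 0.674 -0.293  0.123]
mot4 [ 0.797 -0.513  0.096]
plate [0.685 0.195 0.008]
bat [0.372 0.054 0.036]
green [0.274 0.236 0.051]
blank [ 0.376  0.326 -0.001]
bl2 [ 0.241 -0.077 -0.001]
[[ 13.5423674  371.65040982]
 [273.01526632 400.29676383]] 0.9963022867838541
```

View pics/tc.png

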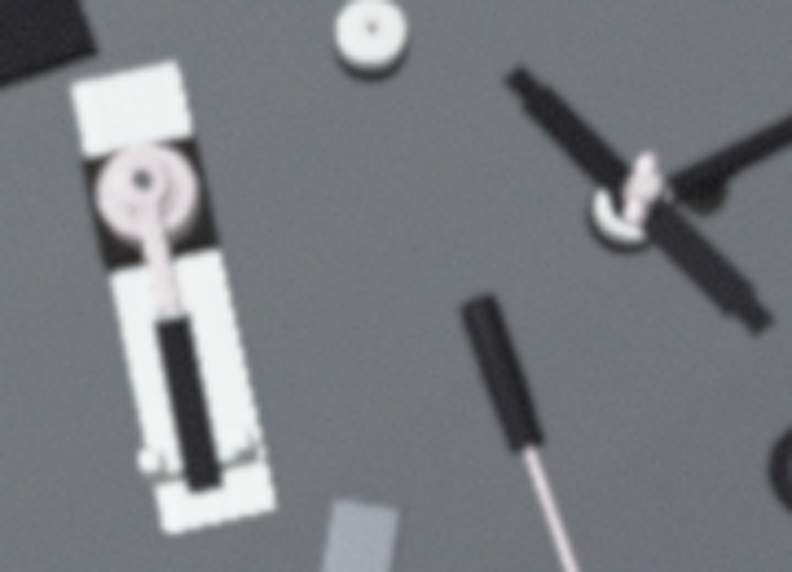

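View pics/sc.png

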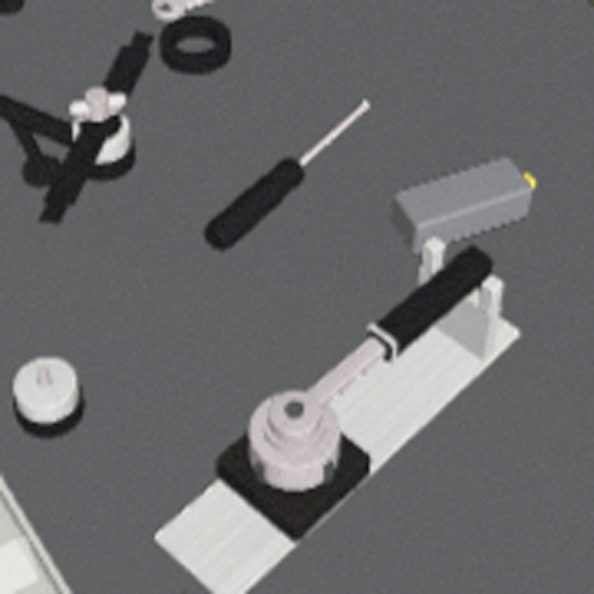

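```bash
cat >m1.py <<'E'
from bench import env
from h import *
for n in("top","scene"):
    m=env.camera_model(n);d=np.load(f"pics/{n}0.npy");W=cloud(m,d);p=cv2.imread(f"pics/{n}0.png").astype(int)
    b=p.sum(-1)/3
    ok=d>0
    # nut: z>0.104 near
    r=np.hypot(W[...,0]-.6,W[...,1]+.113)
    s=ok&(r<.04)&(W[...,2]>.107)&(W[...,2]<.125)
    q=W[s];print(n,"nut n",len(q),q.mean(0).round(4),'mid',((q.max(0)+q.min(0))/2).round(4));u,sv,v=np.linalg.svd(q[:,:2]-q[:,:2].mean(0));print(v[0],np.degrees(np.arctan2(v[0,1],v[0,0])),(sv/np.sqrt(len(q))).round(4))
    s=s&(W[...,2]>.1145);q=W[s];print(" boss",len(q),q.mean(0).round(4))
    # socket
    r=np.hypot(W[...,0]-.612,W[...,1]-.175)
    s=ok&(r<.05)&(W[...,2]>.045);q=W[s];print("socket",len(q),q.mean(0).round(4),((q.max(0)+q.min(0))/2).round(4))
    for lo,hi in((.05,.06),(.06,.068),(.068,.085)):
        q=W[s&(W[...,2]>lo)&(W[...,2]<hi)]
        if len(q)>3:
            A=np.c_[2*q[:,:2],np.ones(len(q))];print(' ',lo,len(q),q.mean(0).round(4),((q.max(0)+q.min(0))/2).round(4),np.ptp(q,axis=0).round(3))
    # grip: dark, z>0.066
    s=ok&(b<70)&(W[...,2]>.066)&(W[...,2]<.09)&(abs(W[...,0]-.48)<.08)&(abs(W[...,1]-.15)<.05)
    q=W[s];v=np.linalg.svd(q[:,:2]-q[:,:2].mean(0))[2][0];t=(q[:,:2]-q[:,:2].mean(0))@v;print("grip",len(q),q.mean(0).round(4),v,np.degrees(np.arctan2(v[1],v[0])),t.min(),t.max())
    # rest base plate
    s=ok&(b>140)&(W[...,2]>.0)&(W[...,2]<.012)&(abs(W[...,0]-.55)<.2)&(abs(W[...,1]-.165)<.09)
    q=W[s].astype(np.float32);print("plate",len(q),cv2.minAreaRect(q[:,:2]))
    s=ok&(b<80)&(W[...,2]>.02)&(W[...,2]<.036)&(abs(W[...,0]-.61)<.08)&(abs(W[...,1]-.18)<.08)
    q=W[s].astype(np.float32);print("pad",len(q),q.mean(0),cv2.minAreaRect(q[:,:2]))
    s=ok&(b>100)&(W[...,2]>.07)&(W[...,2]<.095)&(abs(W[...,0]-.45)<.03)&(abs(W[...,1]-.145)<.05)
    print("prongs",W[s].round(3)[::3])
E
python3 m1.py; python3 -c "
from h import *
M=R.from_rotvec([-1.32794797, -1.00331908,  1.00586432]).as_matrix();print(M.round(3))
m=R.from_rotvec([-2.28748134, -1.73425431, -0.27882081]).as_matrix();print('cam axes in world',m.T.round(3),'C',-m.T@np.array([-0.5235991 , -0.04252032,  0.38061146]))"
```

```text
top nut n 84 [ 0.5967 -0.1139  0.1138] mid [ 0.5975 -0.1147  0.1131]
[-0.96072991  0.27748521] 163.88982870912906 [0.0113 0.0039]
 boss 38 [ 0.5981 -0.1147  0.1168]
socket 428 [0.6092 0.1755 0.0661] [0.6048 0.1777 0.0638]
  0.05 180 [0.6164 0.1765 0.0566] [0.6164 0.1777 0.0551] [0.057 0.062 0.01 ]
  0.06 37 [0.6118 0.1741 0.063 ] [0.6185 0.1791 0.064 ] [0.045 0.051 0.008]
  0.068 203 [0.6028 0.1752 0.0757] [0.5979 0.1779 0.076 ] [0.067 0.033 0.011]
grip 217 [0.4808 0.1488 0.0782] [-0.97925753 -0.20261958] -168.3098131542191 -0.04874191319936426 0.047430986056329165
[[ 0.271 -0.001 -0.962]
 [ 0.962 -0.002  0.271]
 [-0.002 -1.    -0.   ]]
cam axes in world [[ 0.27   0.914  0.304]
 [ 0.963 -0.256 -0.088]
 [-0.002  0.316 -0.949]] C [0.06471596 0.52657795 0.37330495]Traceback (most recent call last):
  File "m1.py", line 24, in <module>
    q=W[s].astype(np.float32);print("plate",len(q),cv2.minAreaRect(q[:,:2]))
                                                   ~~~~~~~~~~~~~~~^^^^^^^^^
cv2.error: OpenCV(4.12.0) /io/opencv/modules/imgproc/src/convhull.cpp:143: error: (-215:Assertion failed) total >= 0 && (depth == CV_32F || depth == CV_32S) in function 'convexHull'
```

```bash
sed -i 's/cv2.minAreaRect(q\[:,:2\])/cv2.minAreaRect(np.ascontiguousarray(q[:,:2]))/' m1.py; python3 m1.py
```

```text
top nut n 84 [ 0.5967 -0.1139  0.1138] mid [ 0.5975 -0.1147  0.1131]
[-0.96072991  0.27748521] 163.88982870912906 [0.0113 0.0039]
 boss 38 [ 0.5981 -0.1147  0.1168]
socket 428 [0.6092 0.1755 0.0661] [0.6048 0.1777 0.0638]
  0.05 180 [0.6164 0.1765 0.0566] [0.6164 0.1777 0.0551] [0.057 0.062 0.01 ]
  0.06 37 [0.6118 0.1741 0.063 ] [0.6185 0.1791 0.064 ] [0.045 0.051 0.008]
  0.068 203 [0.6028 0.1752 0.0757] [0.5979 0.1779 0.076 ] [0.067 0.033 0.011]
grip 217 [0.4808 0.1488 0.0782] [-0.97925753 -0.20261958] -168.3098131542191 -0.04874191319936426 0.047430986056329165
plate 1511 ((0.5325852632522583, 0.1632319688796997), (0.38209134340286255, 0.08888868987560272), 14.490853309631348)
pad 152 [0.60403013 0.17524111 0.03011611] ((0.6165016889572144, 0.17988263070583344), (0.06852458417415619, 0.07258041203022003), 12.539518356323242)
prongs [[0.48  0.157 0.079]
 [0.475 0.158 0.078]
 [0.473 0.137 0.074]
 [0.467 0.158 0.075]
 [0.465 0.135 0.073]
 [0.463 0.119 0.084]
 [0.462 0.155 0.078]
 [0.461 0.121 0.085]
 [0.461 0.114 0.083]
 [0.458 0.124 0.084]
 [0.458 0.116 0.084]
 [0.457 0.134 0.079]

[... 1134 characters left out ...]
91759  0.02767251] ((0.6198467016220093, 0.18486472964286804), (0.0744946300983429, 0.07404518127441406), 12.794622421264648)
prongs [[0.458 0.117 0.083]
 [0.461 0.117 0.081]
 [0.457 0.122 0.083]
 [0.464 0.12  0.082]
 [0.457 0.123 0.081]
 [0.466 0.119 0.079]
 [0.462 0.126 0.083]
 [0.455 0.128 0.081]
 [0.465 0.126 0.082]
 [0.458 0.128 0.08 ]
 [0.464 0.121 0.073]
 [0.461 0.128 0.077]
 [0.463 0.127 0.074]
 [0.464 0.129 0.073]
 [0.443 0.17  0.083]
 [0.448 0.17  0.083]
 [0.444 0.176 0.085]
 [0.45  0.172 0.082]
 [0.445 0.177 0.084]
 [0.454 0.174 0.083]
 [0.448 0.177 0.082]
 [0.454 0.174 0.079]
 [0.449 0.179 0.081]
 [0.454 0.172 0.074]
 [0.45  0.177 0.077]
 [0.454 0.172 0.07 ]
 [0.451 0.178 0.075]]
```

```bash
cat >>h.py <<'E'
def Rt(deg):  # tool x direction deg in world, tool y down
    a=np.radians(deg);x=np.array([np.cos(a),np.sin(a),0]);y=np.array([0,0,-1.]);return np.stack([x,y,np.cross(x,y)],1)
def rows(p,M,pt,Mt,n,dp=4):
    # n equal steps in a straight line; rounded rows in tool axes
    out=[];p=np.array(p,float);p0=p.copy();M0=M;rv=R.from_matrix(M.T@Mt).as_rotvec()
    for i in range(1,n+1):
        s=i/n;pi=p0+(np.array(pt)-p0)*s;Mi=M0@R.from_rotvec(rv*s).as_matrix()
        sh=(M.T@(pi-p)).round(dp);t=R.from_matrix(M.T@Mi).as_rotvec().round(dp)
        out.append([sh.tolist(),t.tolist()]);p=p+M@sh;M=M@R.from_rotvec(t).as_matrix()
    return out
def state(env):
    o=env.get_obs();M=R.from_rotvec(o['orientation']).as_matrix()
    print('t',round(o['clock'],2),'p',o['position'].round(4),'xdir',np.degrees(np.arctan2(M[1,0],M[0,0])).round(2),'tilt',M[:,1].round(4),'F',o['force'].round(2),'T',o['torque'].round(3),'w',round(o['gripper_width'],4),'q',o['joint_pos'].round(3))
    return o['position'],M
def show(r): print(str(r).replace(' ','').replace('-0.0,','0,').replace('0.0,','0,'))
E
python3 - <<'E'
from bench import env
from h import *
p,M=state(env);show(rows(p,M,[.519,.159,.17],Rt(101.8),12,3))
E
```

```text
t 0.1 p [0.1423 0.5047 0.2386] xdir 74.25 tilt [-4.0e-04 -1.7e-03 -1.0e+00] F [0.48 0.84 0.72] T [-0.    -0.056  0.037] w 0.0859 q [ 1.296  0.261 -0.139  1.173 -0.     1.571]
[[[-0.019,0.006,-0.038],[0,-0.04,-0.0]],[[-0.021,0.005,-0.037],[0,-0.04,-0.0]],[[-0.022,0.006,-0.037],[0,-0.04,-0.0]],[[-0.024,0.006,-0.035],[0,-0.04,-0.001]],[[-0.025,0.006,-0.035],[0,-0.04,0.0]],[[-0.026,0.005,-0.033],[0,-0.04,0.0]],[[-0.028,0.006,-0.032],[0,-0.04,0.0]],[[-0.029,0.006,-0.032],[0,-0.041,-0.0]],[[-0.03,0.006,-0.03],[0,-0.04,-0.0]],[[-0.031,0.005,-0.029],[0,-0.04,-0.0]],[[-0.033,0.006,-0.027],[0,-0.04,-0.001]],[[-0.033,0.006,-0.026],[0,-0.04,0.0]]]
```

Call:
servo_tool([
  [[-0.019, 0.006, -0.038], [0, -0.04, 0]],
  [[-0.021, 0.005, -0.037], [0, -0.04, 0]],
  [[-0.022, 0.006, -0.037], [0, -0.04, 0]],
  [[-0.024, 0.006, -0.035], [0, -0.04, 0]],
  [[-0.025, 0.006, -0.035], [0, -0.04, 0]],
  [[-0.026, 0.005, -0.033], [0, -0.04, 0]],
  [[-0.028, 0.006, -0.032], [0, -0.04, 0]],
  [[-0.029, 0.006, -0.032], [0, -0.041, 0]],
  [[-0.03, 0.006, -0.03], [0, -0.04, 0]],
  [[-0.031, 0.005, -0.029], [0, -0.04, 0]],
  [[-0.033, 0.006, -0.027], [0, -0.04, 0]],
  [[-0.033, 0.006, -0.026], [0, -0.04, 0]],
])

```text
clock: 1.6
position: [0.5295, 0.1529, 0.1633]
orientation: [-1.09, -1.369, 1.382]
force: [0.7, 0.1, 0.6]
gripper_width: 0.0858
```

```bash
python3 - <<'E'
from bench import env
from h import *
p,M=state(env);np.save('pics/wp.npy',p)
m=env.camera_model("wrist");pic,d=env.get_image("wrist");cv2.imwrite("pics/w1.png",pic);np.save("pics/w1.npy",d)
import pickle;pickle.dump(m,open("pics/w1.pkl","wb"))
E
```

```text
t 1.6 p [0.5295 0.1529 0.1633] xdir 103.13 tilt [-0.0059 -0.0046 -1.    ] F [0.75 0.15 0.57] T [ 0.002 -0.021 -0.015] w 0.0858 q [ 0.283  0.351 -0.21   1.016 -0.003  0.054]
```

View pics/w1.png

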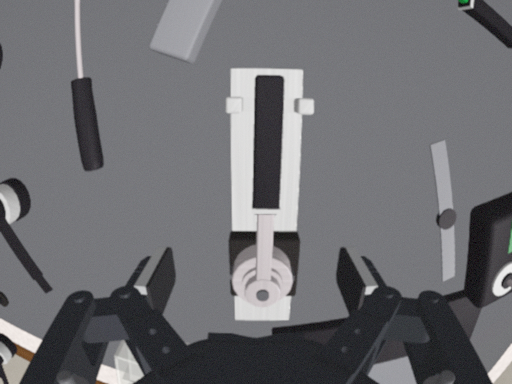

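```bash
cat >>h.py <<'E'
def fcloud(m,d):
    K=m['K'];Rm=R.from_rotvec(m['rvec']).as_matrix()
    v,u=np.mgrid[:d.shape[0],:d.shape[1]]
    x=(u-K[0,2])/K[0,0];y=(v-K[1,2])/K[1,1];r=np.hypot(x,y)+1e-9;t=np.tan(np.minimum(r,1.5))/r
    c=np.stack([x*t*d,y*t*d,d],-1);return (c-m['tvec'])@Rm
def fproj(m,P):
    Rm=R.from_rotvec(m['rvec']).as_matrix();c=np.array(P,float).reshape(-1,3)@Rm.T+m['tvec'];r=np.hypot(c[:,0],c[:,1]);th=np.arctan2(r,c[:,2]);K=m['K']
    return np.c_[K[0,2]+K[0,0]*th*c[:,0]/r,K[1,2]+K[1,1]*th*c[:,1]/r]
E
python3 - <<'E'
from h import *
import pickle
m=pickle.load(open("pics/w1.pkl","rb"));d=np.load("pics/w1.npy");p=cv2.imread("pics/w1.png").astype(int);W=fcloud(m,d);b=p.sum(-1)/3
for n,(u,v) in dict(plate=(250,210),grip=(267,140),gripend=(268,80),gripstart=(266,205),shank=(264,235),hole=(262,295),pad=(240,240),sockface=(280,265),prL=(234,104),prR=(306,106)).items(): print(n,W[v,u].round(4))
ok=d>0
s=ok&(b<70)&(W[...,2]>.062)&(W[...,2]<.09)&(abs(W[...,0]-.48)<.08)&(abs(W[...,1]-.155)<.05)
q=W[s];c=q[:,:2].mean(0);v=np.linalg.svd(q[:,:2]-c)[2][0];v=-v*np.sign(v[0]);t=(q[:,:2]-c)@v;n=np.array([-v[1],v[0]]);w=(q[:,:2]-c)@n
print("grip",len(q),q.mean(0).round(4),np.degrees(np.arctan2(v[1],v[0])),t.min(),t.max(),w.min(),w.max(),c+v*t.min(),c+v*t.max())
s=ok&(np.hypot(W[...,0]-.617,W[...,1]-.18)<.045)&(W[...,2]>.05)&(W[...,2]<.06);q=W[s];print('sock',len(q),q.mean(0).round(4),q.min(0),q.max(0))
def fit(q):
    A=np.c_[2*q[:,:2],np.ones(len(q))];x=np.linalg.lstsq(A,(q[:,:2]**2).sum(1),rcond=None)[0];return x[:2],np.sqrt(x[2]+x[0]**2+x[1]**2)
E
```

```text
plate [0.565  0.1542 0.0061]
grip [0.4799 0.1493 0.0775]
gripend [0.4362 0.1395 0.0783]
gripstart [0.5303 0.1608 0.0775]
shank [0.557  0.1658 0.0762]
hole [0.6154 0.1783 0.0803]
pad [0.5903 0.15   0.0294]
sockface [0.5937 0.1909 0.0572]
prL [0.4589 0.1198 0.0843]
prR [0.4481 0.1702 0.0841]
grip 3447 [0.4806 0.1497 0.0781] -168.11706411859575 -0.05267379357121668 0.048917352070707694 -0.010143285953087304 0.009961378884944585 [0.53212421 0.16054059] [0.43271013 0.13962167]
sock 960 [0.6085 0.1766 0.0567] [0.58717065 0.14746665 0.05000927] [0.64541562 0.20954487 0.0598844 ]
```

```bash
python3 - <<'E'
from bench import env
from h import *
p,M=state(env);r=rows(p,M,[.5176,.1577,.115],Rt(101.88),3,4);show(r)
show(rows([.5176,.1577,.115],Rt(101.88),[.5176,.1577,.057],Rt(101.88),3,4))
E
```

```text
t 1.65 p [0.5335 0.1496 0.1625] xdir 102.96 tilt [-0.0023 -0.0079 -1.    ] F [ 5.42 -1.58 -0.38] T [-0.083 -0.324  0.032] w 0.0855 q [ 0.277  0.355 -0.207  1.013 -0.007  0.051]
[[[0.0039,0.0158,0.0045],[-0.0013,0.0063,-0.0024]],[[0.0039,0.0158,0.0046],[-0.0013,0.0063,-0.0024]],[[0.0038,0.0159,0.0046],[-0.0013,0.0063,-0.0024]]]
[[[0,0.0193,0.0],[0,0,0.0]],[[0,0.0194,0.0],[0,0,0.0]],[[0,0.0193,0.0],[0,0,0.0]]]
```

Call:
servo_tool([
  [[0.004, 0.016, 0.0045], [-0.001, 0.006, -0.002]],
  [[0.004, 0.016, 0.0045], [-0.001, 0.006, -0.002]],
  [[0.004, 0.016, 0.0045], [-0.001, 0.006, -0.002]],
  [[0, 0, 0], [0, 0, 0]],
  [[0, 0, 0], [0, 0, 0]],
])

```text
clock: 2.28
position: [0.5176, 0.1563, 0.1115]
orientation: [-1.105, -1.353, 1.36]
force: [0.1, -0.3, -0.9]
gripper_width: 0.0854
```

```bash
python3 - <<'E'
from bench import env
from h import *
p,M=state(env);show(rows(p,M,[.5176,.1577,.057],Rt(101.88),4,4))
E
```

```text
t 2.27 p [0.5176 0.1563 0.1115] xdir 101.63 tilt [-0.0037 -0.0024 -1.    ] F [ 0.08 -0.3  -0.91] T [-0.027 -0.033  0.011] w 0.0854 q [ 0.294  0.375 -0.322  0.878 -0.001  0.091]
[[[0.0004,0.0136,-0.0001],[-0.001,-0.0011,-0.0004]],[[0.0003,0.0136,-0.0001],[-0.001,-0.0011,-0.0004]],[[0.0003,0.0137,-0.0002],[-0.0011,-0.0011,-0.0004]],[[0.0004,0.0136,-0.0],[-0.001,-0.0011,-0.0004]]]
```

Call:
servo_tool([
  [[0.0004, 0.0136, 0], [-0.001, -0.001, 0]],
  [[0.0004, 0.0136, 0], [-0.001, -0.001, 0]],
  [[0.0004, 0.0136, 0], [-0.001, -0.001, 0]],
  [[0.0004, 0.0136, 0], [-0.001, -0.001, 0]],
  [[0, 0, 0], [0, 0, 0]],
  [[0, 0, 0], [0, 0, 0]],
])

```text
clock: 3.02
position: [0.5179, 0.158, 0.0537]
orientation: [-1.106, -1.36, 1.361]
force: [0.4, 0.4, 0.3]
gripper_width: 0.0855
```

```bash
python3 - <<'E'
from bench import env
from h import *
p,M=state(env);show(rows(p,M,[.5176,.1577,.057],Rt(101.88),1,4))
E
```

```text
t 3.02 p [0.5179 0.158  0.0537] xdir 101.87 tilt [ 0.0014 -0.0013 -1.    ] F [0.41 0.38 0.3 ] T [-0.014 -0.016 -0.021] w 0.0855 q [ 0.297  0.433 -0.405  0.732 -0.002  0.09 ]
[[[-0.0003,-0.0033,0.0004],[0.0011,-0.0002,-0.0016]]]
```

Call:
servo_tool([
  [[0, -0.003, 0], [0, 0, 0]],
  [[0, 0, 0], [0, 0, 0]],
  [[0, 0, 0], [0, 0, 0]],
  [[0, 0, 0], [0, 0, 0]],
  [[0, 0, 0], [0, 0, 0]],
  [[0, 0, 0], [0, 0, 0]],
], jaw=0, newtons=100)

```text
clock: 3.78
position: [0.5191, 0.1585, 0.0586]
orientation: [-1.108, -1.363, 1.359]
force: [-0.2, 0.2, -0.1]
gripper_width: 0.0204
```

```bash
python3 - <<'E'
from bench import env
from h import *
p,M=state(env)
E
```

```text
t 3.77 p [0.5191 0.1585 0.0586] xdir 101.88 tilt [ 4.4e-03 -2.0e-04 -1.0e+00] F [-0.21  0.19 -0.07] T [0.004 0.006 0.008] w 0.0204 q [ 0.297  0.427 -0.399  0.741 -0.001  0.09 ]
```

Call:
servo_tool([
  [[0, -0.01, 0], [0, 0, 0]],
  [[0, -0.02, 0], [0, 0, 0]],
  [[0, -0.03, 0], [0, 0, 0]],
  [[0, -0.03, 0], [0, 0, 0]],
  [[0, -0.025, 0], [0, 0, 0]],
  [[0, -0.01, 0], [0, 0, 0]],
  [[0, 0, 0], [0, 0, 0]],
])

```text
clock: 4.65
position: [0.5149, 0.1572, 0.1861]
orientation: [-1.103, -1.355, 1.364]
force: [0.6, 0.8, -3.4]
gripper_width: 0.0202
```

```bash
cat > snap.py <<'E'
import sys,pickle
from bench import env
from h import *
p,M=state(env)
for n in sys.argv[2:]:
    p,M=state(env)
    m=env.camera_model(n);pic,d=env.get_image(n);t=sys.argv[1]
    cv2.imwrite(f"pics/{n}{t}.png",pic);pickle.dump((p,M,m,d,pic),open(f"pics/{n}{t}.pkl","wb"))
E
python3 snap.py 2 wrist scene
```

```text
t 4.65 p [0.5149 0.1572 0.1861] xdir 101.86 tilt [-0.0045 -0.0032 -1.    ] F [ 0.64  0.75 -3.41] T [-0.041  0.078  0.08 ] w 0.0202 q [ 0.297  0.314 -0.203  1.059 -0.002  0.09 ]
t 4.65 p [0.5149 0.1572 0.1861] xdir 101.86 tilt [-0.0045 -0.0032 -1.    ] F [ 0.64  0.75 -3.41] T [-0.041  0.078  0.08 ] w 0.0202 q [ 0.297  0.314 -0.203  1.059 -0.002  0.09 ]
t 4.7 p [0.5146 0.1571 0.1856] xdir 101.86 tilt [-0.0053 -0.0035 -1.    ] F [ 0.3  -0.43 -3.34] T [-0.016  0.078  0.048] w 0.0203 q [ 0.297  0.315 -0.204  1.058 -0.002  0.09 ]
```

View pics/wrist2.png

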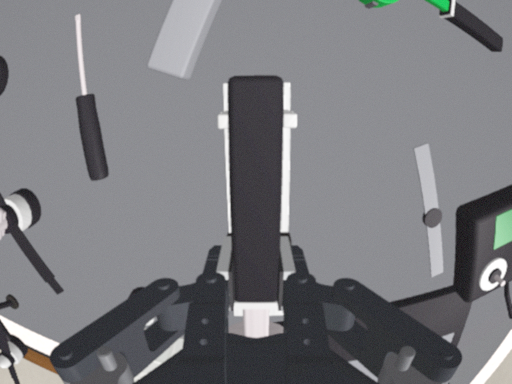

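View pics/scene2.png

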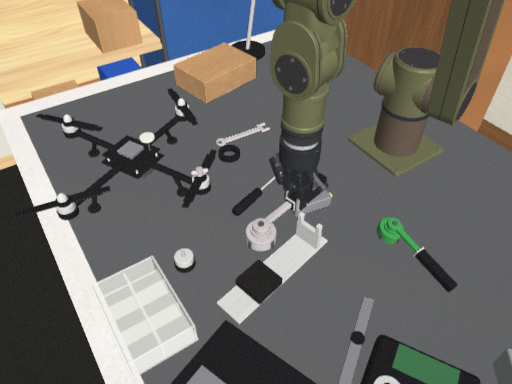

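```bash
python3 - <<'E'
from h import *
import pickle
# level: grip top plane in wrist
p,M,m,d,pic=pickle.load(open("pics/wrist2.pkl","rb"));W=fcloud(m,d)
for u,v in((256,90),(256,130),(256,180),(256,230),(256,280),(240,180),(272,180)):print(W[v,u].round(4))
q=W[100:270,238:274].reshape(-1,3);A=np.c_[q[:,:2],np.ones(len(q))];x=np.linalg.lstsq(A,q[:,2],rcond=None)[0];print('slope',x[:2],'along handle',x[:2]@[np.cos(np.radians(11.88)),np.sin(np.radians(11.88))],'tool y',M[:,1])
# wrist1 nut
m=pickle.load(open("pics/w1.pkl","rb"));d=np.load("pics/w1.npy");W=fcloud(m,d)
for W_,nm in((W,'w1'),(fcloud(*pickle.load(open("pics/wrist2.pkl","rb"))[2:4]),'w2')):
    s=(np.hypot(W_[...,0]-.6,W_[...,1]+.113)<.05)&(W_[...,2]>.1)&(W_[...,2]<.13);q=W_[s];print(nm,len(q), q.mean(0) if len(q) else '',(q.min(0)+q.max(0))/2 if len(q) else '')
# scene socket
p,M,m,d,pic=pickle.load(open("pics/scene2.pkl","rb"));W=cloud(m,d);print('scene tcp',p)
s=(np.hypot(W[...,0]-.6125,W[...,1]-.18)<.05)&(W[...,2]>.14)&(W[...,2]<.23)
q=W[s];print(len(q),np.histogram(q[:,2],12))
E
```

```text
[0.4335 0.1398 0.2072]
[0.4486 0.143  0.2067]
[0.4683 0.1472 0.2062]
[0.4903 0.1518 0.2057]
[0.5159 0.1572 0.2056]
[0.4696 0.1409 0.2064]
[0.4669 0.1534 0.2066]
slope [-0.05276252 -0.00865192] along handle -0.05341350279475905 tool y [-0.00446125 -0.00324044 -0.9999848 ]
w1 0  
w2 145 [ 0.59650229 -0.10681091  0.10530002] [ 0.59870536 -0.10865006  0.10609975]
scene tcp [0.51459547 0.15713047 0.18557313]
942 (array([ 19,  36,  45,  48,  50,  54, 248,  73,  36,  50, 246,  37]), array([0.15213259, 0.15667506, 0.16121753, 0.16575999, 0.17030246,
       0.17484492, 0.17938739, 0.18392986, 0.18847232, 0.19301479,
       0.19755726, 0.20209972, 0.20664219]))
```

```bash
python3 - <<'E'
from bench import env
from h import *
p,M=state(env);show(rows(p,M,[.5028,-.0859,.185],Rt(73.8),12,3))
E
```

```text
t 4.75 p [0.5142 0.157  0.185 ] xdir 101.86 tilt [-0.0065 -0.0039 -1.    ] F [ 0.87  0.68 -2.4 ] T [-0.037  0.133 -0.023] w 0.0205 q [ 0.297  0.315 -0.205  1.058 -0.002  0.09 ]
[[[-0.02,0,0.005],[-0.001,0.041,-0.0]],[[-0.019,0,0.004],[0,0.041,-0.001]],[[-0.02,0,0.004],[-0.001,0.04,-0.0]],[[-0.02,0,0.002],[0,0.041,-0.0]],[[-0.021,0,0.002],[-0.001,0.041,-0.001]],[[-0.02,0,0.001],[0,0.041,-0.0]],[[-0.02,0,0.0],[-0.001,0.041,-0.0]],[[-0.02,0,-0.0],[0,0.04,-0.001]],[[-0.021,0,-0.002],[-0.001,0.041,-0.0]],[[-0.02,0,-0.002],[0,0.041,-0.0]],[[-0.02,0,-0.003],[-0.001,0.041,-0.001]],[[-0.02,0,-0.004],[0,0.041,-0.0]]]
```

Call:
servo_tool([
  [[-0.02, 0, 0.005], [-0.001, 0.041, 0]],
  [[-0.019, 0, 0.004], [0, 0.041, 0]],
  [[-0.02, 0, 0.004], [-0.001, 0.04, 0]],
  [[-0.02, 0, 0.002], [0, 0.041, 0]],
  [[-0.021, 0, 0.002], [-0.001, 0.041, 0]],
  [[-0.02, 0, 0.001], [0, 0.041, 0]],
  [[-0.02, 0, 0], [-0.001, 0.041, 0]],
  [[-0.02, 0, 0], [0, 0.04, 0]],
  [[-0.02, 0, -0.002], [-0.001, 0.04, 0]],
  [[-0.015, 0, -0.002], [0, 0.03, 0]],
  [[-0.008, 0, -0.001], [0, 0.02, 0]],
  [[0, 0, 0], [0, 0, 0]],
])

```text
clock: 6.25
position: [0.4933, -0.0663, 0.1791]
orientation: [-1.311, -1.01, 1.04]
force: [0.7, -0.4, -3.0]
gripper_width: 0.0202
```

```bash
python3 - <<'E'
from bench import env
from h import *
p,M=state(env);show(rows(p,M,[.5028,-.0859,.185],Rt(73.8),2,4))
E
```

```text
t 6.25 p [ 0.4933 -0.0663  0.1791] xdir 75.89 tilt [-0.0171 -0.0073 -0.9998] F [ 0.75 -0.41 -3.04] T [ 0.094  0.102 -0.003] w 0.0202 q [-0.128  0.26  -0.301  1.026 -0.009  0.119]
[[[-0.0084,-0.003,-0.007],[-0.0073,0.0182,-0.0058]],[[-0.0082,-0.0029,-0.0071],[-0.0073,0.0182,-0.0057]]]
```

Call:
servo_tool([
  [[-0.0084, -0.003, -0.007], [-0.007, 0.018, -0.006]],
  [[-0.0082, -0.003, -0.007], [-0.007, 0.018, -0.006]],
  [[0, 0, 0], [0, 0, 0]],
  [[0, 0, 0], [0, 0, 0]],
])

```text
clock: 6.75
position: [0.504, -0.0862, 0.1857]
orientation: [-1.329, -1.0, 0.996]
force: [-0.1, -1.3, -2.0]
gripper_width: 0.0202
```

```bash
python3 snap.py 3 scene top wrist; python3 - <<'E'
import cv2
a=cv2.imread('pics/scene3.png')[130:250,130:290];b=cv2.imread('pics/top3.png')[100:220,240:400]
import numpy as np
cv2.imwrite('pics/c3.png',np.hstack([cv2.resize(a,(400,300),interpolation=2),cv2.resize(b,(400,300),interpolation=2)]))
E
```

```text
t 6.75 p [ 0.504  -0.0862  0.1857] xdir 73.78 tilt [ 0.0015  0.0016 -1.    ] F [-0.1  -1.31 -2.05] T [0.009 0.135 0.003] w 0.0202 q [-0.171  0.265 -0.275  1.029  0.002  0.113]
t 6.75 p [ 0.504  -0.0862  0.1857] xdir 73.78 tilt [ 0.0015  0.0016 -1.    ] F [-0.1  -1.31 -2.05] T [0.009 0.135 0.003] w 0.0202 q [-0.171  0.265 -0.275  1.029  0.002  0.113]
t 6.8 p [ 0.5041 -0.0862  0.1857] xdir 73.79 tilt [ 0.0016  0.0014 -1.    ] F [ 0.7  -0.2  -2.89] T [ 0.032  0.09  -0.064] w 0.0204 q [-0.17   0.265 -0.275  1.029  0.002  0.113]
t 6.85 p [ 0.504  -0.0861  0.1856] xdir 73.8 tilt [ 0.0015  0.0015 -1.    ] F [ 0.55  0.31 -2.56] T [ 0.051  0.169 -0.004] w 0.0204 q [-0.17   0.265 -0.275  1.029  0.002  0.113]
```

View pics/c3.png

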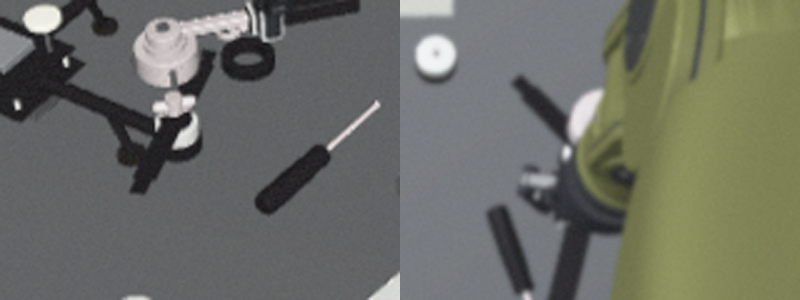

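View pics/wrist3.png

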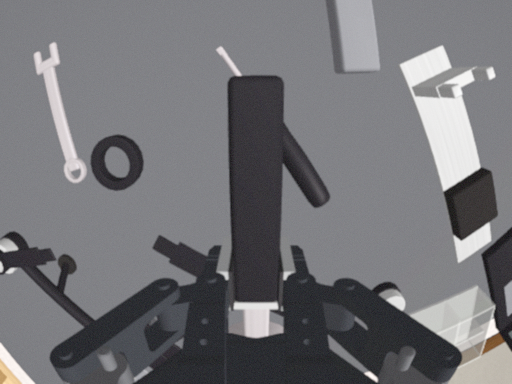

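```bash
cat > fitc.py <<'E'
from h import *
import pickle,sys
from scipy.optimize import least_squares
def wall(W,c0,zlo,zhi,r0,tol=.006):
    c=np.array(c0,float)
    for _ in range(6):
        r=np.hypot(W[...,0]-c[0],W[...,1]-c[1]);s=(abs(r-r0)<tol)&(W[...,2]>zlo)&(W[...,2]<zhi);q=W[s]
        c=least_squares(lambda x:np.hypot(q[:,0]-x[0],q[:,1]-x[1])-r0,c,loss='soft_l1',f_scale=.001).x
    return c,len(q),np.std(np.hypot(q[:,0]-c[0],q[:,1]-c[1])-r0)
if __name__=='__main__':
    from bench import env
    m=env.camera_model("scene");d0=np.load("pics/scene0.npy");W0=cloud(m,d0)
    print('rest',wall(W0,(.617,.180),.034,.053,.03))
    print('nut boss',wall(W0,(.5985,-.111),.114,.1165,.009,.003))
    p,M,m,d,pic=pickle.load(open("pics/scene3.pkl","rb"));W=cloud(m,d)
    q=W[(np.hypot(W[...,0]-.5985,W[...,1]+.111)<.05)&(W[...,2]>.13)];print(np.histogram(q[:,2],16))
    zf=float(np.percentile(q[:,2],50));
    for lo in(.16,.165): print('now',wall(W,(.5985,-.111),lo,.181,.03))
    # face plane tilt
    for nm,WW,c,z0 in(('rest',W0,(.617,.18),.057),('now',W,(.5985,-.111),.184)):
        s=(np.hypot(WW[...,0]-c[0],WW[...,1]-c[1])<.027)&(abs(WW[...,2]-z0)<.004);q=WW[s]
        for _ in range(3):
            A=np.c_[q[:,:2]-c,np.ones(len(q))];x=np.linalg.lstsq(A,q[:,2],rcond=None)[0];e=A@x-q[:,2];q=q[abs(e)<.0015]
        print(nm,'face',len(q),x.round(4))
    # nut lug dir, extents
    for nm in('top','scene'):
        m=env.camera_model(nm);W=cloud(m,np.load(f"pics/{nm}0.npy"))
        s=(np.hypot(W[...,0]-.5985,W[...,1]+.112)<.03)&(abs(W[...,2]-.1125)<.002);q=W[s][:,:2].astype(np.float32);print(nm,len(q),cv2.minAreaRect(np.ascontiguousarray(q)))
E
python3 fitc.py
```

```text
rest (array([0.61627911, 0.18066364]), 158, np.float64(0.001403365275899289))
nut boss (array([ 0.59959418, -0.1103488 ]), 10, np.float64(0.001012624550517453))
(array([ 13,  26,  35,  25,  31,  33,  29,  36, 119,  37,  38,  26,  28,
        63, 112,  19]), array([0.15360759, 0.15686596, 0.16012434, 0.16338271, 0.16664108,
       0.16989945, 0.17315782, 0.1764162 , 0.17967457, 0.18293294,
       0.18619131, 0.18944968, 0.19270806, 0.19596643, 0.1992248 ,
       0.20248317, 0.20574154]))
now (array([ 0.59945678, -0.112935  ]), 213, np.float64(0.0018653108074338479))
now (array([ 0.5994492 , -0.11315173]), 167, np.float64(0.0019156419796377009))
rest face 85 [0.0119 0.014  0.056 ]
now face 48 [ 0.0034 -0.0296  0.1831]
top 30 ((0.5986760854721069, -0.11430471390485764), (0.01374516636133194, 0.03994643688201904), 78.5165786743164)
scene 21 ((0.5998022556304932, -0.11134035140275955), (0.03332601487636566, 0.01725621148943901), 13.373261451721191)
```

```bash
cat > ov.py <<'E'
from bench import env
from h import *
def nutpoly(c,deg,z=.113):
    a=np.radians(deg);e=np.array([np.cos(a),np.sin(a)]);n=np.array([-e[1],e[0]])
    pts=[]
    for s in(1,-1):
        for t in np.linspace(-np.pi/2,np.pi/2,9): pts.append(s*e*16+6*(np.cos(t)*e*s+np.sin(t)*n*s))
    P=np.array(pts)/1000+c;return np.c_[P,np.full(len(P),z)]
outs=[]
for nm,c,x0,y0 in(('top',(.5986,-.1143),299,141),('scene',(.5994,-.1112),183,158)):
    im=cv2.imread(f'pics/{nm}0.png')[y0:y0+32,x0:x0+32];S=12
    row=[cv2.resize(im,None,fx=S,fy=S,interpolation=2)]
    m=env.camera_model(nm)
    for deg in(-16,):
        b=row[0].copy()
        for dd,col in((-22,(0,0,255)),(-16,(0,255,0)),(-10,(255,0,0))):
            q=proj(m,nutpoly(c,dd));cv2.polylines(b,[(((q-[x0,y0])+.5)*S).astype(int)],True,col,1)
        row.append(b)
    outs.append(np.hstack(row))
cv2.imwrite('pics/ov.png',cv2.resize(np.vstack(outs),(600,600)))
E
python3 ov.py
```

```text
(no output)
```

View pics/ov.png

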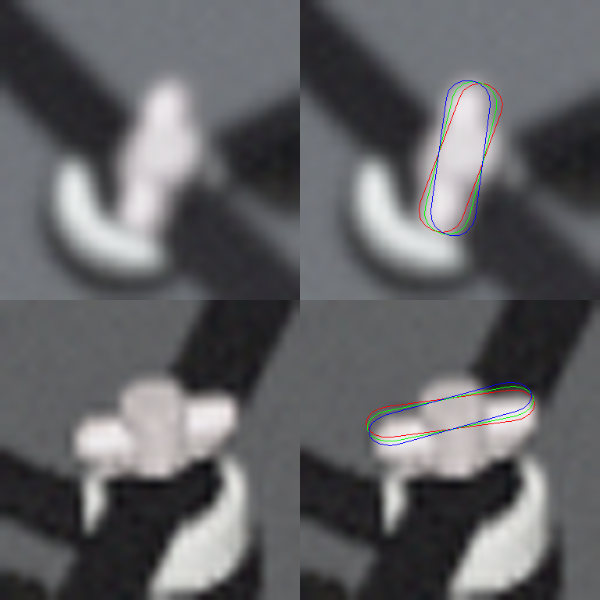

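```bash
python3 - <<'E'
from h import *
import pickle
for t in(2,3):
    p,M,m,d,pic=pickle.load(open(f"pics/wrist{t}.pkl","rb"));W=fcloud(m,d)
    q=W[95:240,240:272].reshape(-1,3);q=(q-p)@M;k=abs(q[:,1]-np.median(q[:,1]))<.003;q=q[k]
    A=np.c_[q[:,[0,2]],np.ones(len(q))];x=np.linalg.lstsq(A,q[:,1],rcond=None)[0];print(t,len(q),'tool-frame y slope per x,z',x.round(4))
    c=pic.sum(-1)/3
    s=(c<75)&(W[...,2]>p[2]+.01)&(W[...,2]<p[2]+.03);s[:80]=0;s[230:]=0;q=(W[s]-p)@M
    s2=abs(q[:,0])<.02;q=q[s2];v=np.linalg.svd(q[:,[0,2]]-q[:,[0,2]].mean(0))[2][0];print('grip dir in tool x,z',v,q.mean(0))
E
```

```text
2 4616 tool-frame y slope per x,z [ 0.0043 -0.0052 -0.0196]
grip dir in tool x,z [ 7.70606658e-04 -9.99999703e-01] [-0.00071955 -0.01984474  0.05826593]
3 4625 tool-frame y slope per x,z [ 0.0002 -0.0048 -0.0197]
grip dir in tool x,z [ 0.00192499 -0.99999815] [-0.00035575 -0.01979386  0.05806494]
```

Call:
servo_tool([
  [[0.002, 0.01, 0.0006], [0, 0, 0]],
  [[0, 0.012, 0], [0, 0, 0]],
  [[0, 0.008, 0], [0, 0, 0]],
  [[0, 0.003, 0], [0, 0, 0]],
  [[0, 0, 0], [0, 0, 0]],
])

```text
clock: 7.52
position: [0.5028, -0.0829, 0.1491]
orientation: [-1.327, -0.999, 0.999]
force: [0.5, 0.4, -2.4]
gripper_width: 0.0201
```

```bash
python3 snap.py 4 scene; python3 - <<'E'
import cv2,pickle
from fitc import *
a=cv2.imread('pics/scene4.png')[140:220,150:250];cv2.imwrite('pics/c4.png',cv2.resize(a,(750,600),interpolation=2))
p,M,m,d,pic=pickle.load(open("pics/scene4.pkl","rb"));W=cloud(m,d)
for lo,hi in((.125,.146),(.13,.146)): print('now',wall(W,(.5985,-.111),p[2]-.028+.003,p[2]-.028+.024,.03))
E
```

```text
t 7.53 p [ 0.5028 -0.0829  0.1491] xdir 73.87 tilt [-0.0013  0.0021 -1.    ] F [ 0.5   0.42 -2.42] T [ 0.013  0.123 -0.019] w 0.0201 q [-0.165  0.292 -0.34   0.941  0.002  0.117]
t 7.53 p [ 0.5028 -0.0829  0.1491] xdir 73.87 tilt [-0.0013  0.0021 -1.    ] F [ 0.5   0.42 -2.42] T [ 0.013  0.123 -0.019] w 0.0201 q [-0.165  0.292 -0.34   0.941  0.002  0.117]
now (array([ 0.59830653, -0.10930064]), 214, np.float64(0.0019345801382209885))
now (array([ 0.59830653, -0.10930064]), 214, np.float64(0.0019345801382209885))
```

View pics/c4.png

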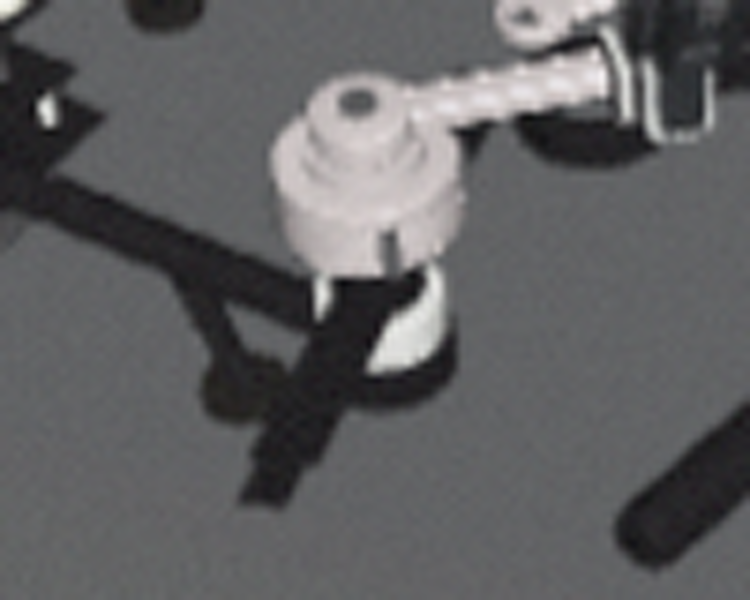

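Call:
servo_tool([
  [[-0.0009, 0.003, -0.0015], [-0.002, 0, 0]],
  [[0, 0.002, 0], [0, 0, 0]],
  [[0, 0.002, 0], [0, 0, 0]],
  [[0, 0, 0], [0, 0, 0]],
])

```text
clock: 8.07
position: [0.5047, -0.0847, 0.1426]
orientation: [-1.33, -1.001, 0.997]
force: [-0.7, 0.7, -2.8]
gripper_width: 0.0207
```

```bash
python3 -c "
from bench import env
from h import *
state(env)"
```

```text
t 8.07 p [ 0.5047 -0.0847  0.1426] xdir 73.85 tilt [ 2.5e-03  9.0e-04 -1.0e+00] F [-0.72  0.72 -2.78] T [ 0.041  0.168 -0.021] w 0.0207 q [-0.167  0.298 -0.35   0.921  0.001  0.115]
```

Call:
servo_tool([
  [[0.0003, 0.002, 0.0005], [0, 0, 0]],
  [[0, 0.003, 0], [0, 0, 0]],
  [[0, 0.003, 0], [0, 0, 0]],
  [[0, 0, 0], [0, 0, 0]],
])

```text
clock: 8.57
position: [0.5044, -0.0845, 0.1341]
orientation: [-1.331, -1.001, 0.997]
force: [0.1, -0.3, -3.6]
gripper_width: 0.0202
```

```bash
python3 -c "
from bench import env
from h import *
state(env)"
```

```text
t 8.57 p [ 0.5044 -0.0845  0.1341] xdir 73.83 tilt [ 2.7e-03  2.0e-04 -1.0e+00] F [ 0.11 -0.26 -3.63] T [-0.113  0.188 -0.025] w 0.0202 q [-0.166  0.305 -0.365  0.899  0.001  0.116]
```

Call:
servo_tool([
  [[0, 0.003, 0], [0, 0, 0]],
  [[0, 0.003, 0], [0, 0, 0]],
  [[0, 0.0015, 0], [0, 0, 0]],
  [[0, 0, 0], [0, 0, 0]],
])

```text
clock: 9.07
position: [0.5046, -0.0845, 0.1265]
orientation: [-1.331, -1.001, 0.997]
force: [-0.1, 0.1, -1.3]
gripper_width: 0.0207
```

```bash
python3 -c "
from bench import env
from h import *
state(env)"
```

```text
t 9.07 p [ 0.5046 -0.0845  0.1265] xdir 73.83 tilt [ 3.1e-03  1.0e-04 -1.0e+00] F [-0.12  0.05 -1.26] T [-0.091  0.179 -0.059] w 0.0207 q [-0.166  0.311 -0.377  0.879  0.001  0.116]
```

Nearly seated; press a touch and verify.

Call:
servo_tool([
  [[0, 0.0015, 0], [0, 0, 0]],
  [[0, 0.001, 0], [0, 0, 0]],
  [[0, 0, 0], [0, 0, 0]],
])

```text
clock: 9.45
position: [0.5046, -0.0845, 0.1258]
orientation: [-1.333, -1.002, 0.996]
force: [-2.2, 0.7, 2.3]
gripper_width: 0.0204
```

```bash
python3 snap.py 5 scene wrist; python3 - <<'E'
import cv2
a=cv2.imread('pics/scene5.png')[140:220,150:250];cv2.imwrite('pics/c5.png',cv2.resize(a,(750,600),interpolation=2))
E
```

```text
t 9.45 p [ 0.5046 -0.0845  0.1258] xdir 73.83 tilt [ 4.8e-03 -2.0e-04 -1.0e+00] F [-2.24  0.74  2.33] T [-0.168  0.233 -0.069] w 0.0204 q [-0.166  0.311 -0.38   0.875  0.001  0.116]
t 9.45 p [ 0.5046 -0.0845  0.1258] xdir 73.83 tilt [ 4.8e-03 -2.0e-04 -1.0e+00] F [-2.24  0.74  2.33] T [-0.168  0.233 -0.069] w 0.0204 q [-0.166  0.311 -0.38   0.875  0.001  0.116]
t 9.5 p [ 0.5046 -0.0845  0.1258] xdir 73.82 tilt [ 4.7e-03 -3.0e-04 -1.0e+00] F [-2.75  0.06  3.17] T [-0.167  0.255 -0.033] w 0.0204 q [-0.166  0.311 -0.38   0.875  0.001  0.116]
```

View pics/c5.png

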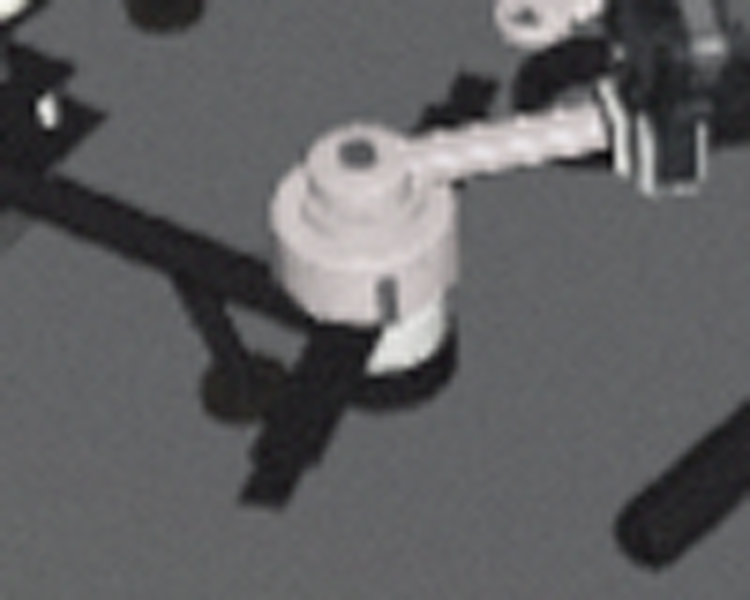

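Call:
servo_tool([
  [[0.0049, 0, -0.0001], [0, 0.05, 0]],
  [[0.0049, 0, -0.0001], [0, 0.05, 0]],
  [[0.0049, 0, -0.0001], [0, 0.05, 0]],
  [[0.0049, 0, -0.0001], [0, 0.05, 0]],
  [[0.0049, 0, -0.0001], [0, 0.05, 0]],
])

```text
clock: 10.18
position: [0.5149, -0.0634, 0.1257]
orientation: [-1.425, -0.804, 0.8]
force: [-2.2, 0.5, 2.6]
gripper_width: 0.0201
```

```bash
cat > tq.py <<'E'
from bench import env
from h import *
C=np.array([.5991,-.1119]);L=.0984
p,M=state(env);o=env.get_obs()
r=p[:2]-C;F=o['force'];xd=np.degrees(np.arctan2(M[1,0],M[0,0]))
print('R',np.hypot(*r).round(4),'ang',np.degrees(np.arctan2(r[1],r[0])).round(2),'hdl',round(xd+90,2),'turned',round(np.radians(73.83-xd),3),'rxF',round(r[0]*F[1]-r[1]*F[0],3),'Tz',o['torque'][2].round(3),'Ftan',round(F[:2]@M[:2,0],2),'Frad',round(F[:2]@M[:2,2],2))
def nxt(dl,n,dz=0):
    xt=xd-np.degrees(dl);a=np.radians(xt+90);pt=np.r_[C+L*np.array([np.cos(a),np.sin(a)]),.1256]
    return M.T@(pt-p),R.from_matrix(M.T@Rt(xt)).as_rotvec()
for dl in(0,.05): s,t=nxt(dl,1);print('fix',dl,s.round(4),t.round(4))
E
python3 tq.py
```

```text
t 10.18 p [ 0.5149 -0.0634  0.1257] xdir 58.94 tilt [ 0.0054 -0.0043 -1.    ] F [-2.18  0.51  2.56] T [-0.127  0.252  0.052] w 0.0201 q [-0.12   0.321 -0.364  0.879 -0.004  0.422]
R 0.0972 ang 150.09 hdl 148.94 turned 0.26 rxF 0.063 Tz 0.052 Ftan -0.69 Frad 2.13
fix 0 [0.0019 0.0001 0.0013] [ 0.0069  0.     -0.0009]
fix 0.05 [0.0069 0.0001 0.0011] [ 0.0069  0.05   -0.0007]
```

Call:
servo_tool([
  [[0.0055, 0, 0.0003], [0.003, 0.05, 0]],
  [[0.0055, 0, 0.0002], [0.003, 0.05, 0]],
  [[0.0055, 0, 0.0001], [0, 0.05, 0]],
  [[0.005, 0, -0.0001], [0, 0.05, 0]],
])

```text
clock: 10.68
position: [0.5272, -0.0471, 0.1258]
orientation: [-1.48, -0.64, 0.644]
force: [-1.9, -0.2, 1.8]
gripper_width: 0.0204
```

```bash
python3 tq.py
```

```text
t 10.68 p [ 0.5272 -0.0471  0.1258] xdir 47.03 tilt [ 1.0e-04 -6.1e-03 -1.0e+00] F [-1.86 -0.23  1.82] T [-0.273  0.254 -0.05 ] w 0.0204 q [-0.086  0.341 -0.333  0.896 -0.006  0.664]
R 0.0968 ang 138.0 hdl 137.03 turned 0.468 rxF 0.137 Tz -0.05 Ftan -1.44 Frad 1.2
fix 0 [0.0016 0.0002 0.0016] [ 0.0042  0.     -0.0044]
fix 0.05 [0.0066 0.0002 0.0015] [ 0.0043  0.05   -0.0043]
```

Call:
servo_tool([
  [[0.0052, 0, 0.0002], [0.002, 0.05, -0.002]],
  [[0.005, 0, 0], [0.002, 0.05, -0.002]],
  [[0.005, 0, 0], [0, 0.05, 0]],
])

```text
clock: 11.05
position: [0.5383, -0.0369, 0.126]
orientation: [-1.51, -0.521, 0.522]
force: [-2.7, -0.5, 2.0]
gripper_width: 0.02
```

```bash
python3 tq.py
```

```text
t 11.05 p [ 0.5383 -0.0369  0.126 ] xdir 38.14 tilt [ 3.0e-04 -2.7e-03 -1.0e+00] F [-2.67 -0.52  2.04] T [-0.411  0.238 -0.009] w 0.02 q [-0.067  0.357 -0.308  0.906 -0.003  0.838]
R 0.0965 ang 129.01 hdl 128.14 turned 0.623 rxF 0.232 Tz -0.009 Ftan -2.42 Frad 1.24
fix 0 [0.0015 0.0003 0.0019] [ 0.0023  0.     -0.0014]
fix 0.05 [0.0064 0.0003 0.0018] [ 0.0024  0.05   -0.0014]
```

Call:
servo_tool([
  [[0.005, 0.0003, 0.0003], [0.001, 0.05, -0.001]],
  [[0.005, 0, 0.0001], [0, 0.05, 0]],
])

```text
clock: 11.3
position: [0.5466, -0.0311, 0.1259]
orientation: [-1.529, -0.441, 0.441]
force: [-3.0, -0.1, 3.1]
gripper_width: 0.0201
```

```bash
python3 tq.py
```

```text
t 11.3 p [ 0.5466 -0.0311  0.1259] xdir 32.21 tilt [ 0.001  -0.0032 -1.    ] F [-2.99 -0.1   3.07] T [-0.398  0.311 -0.012] w 0.0201 q [-0.055  0.369 -0.289  0.912 -0.003  0.954]
R 0.0964 ang 123.0 hdl 122.21 turned 0.726 rxF 0.247 Tz -0.012 Ftan -2.58 Frad 1.5
fix 0 [0.0013 0.0003 0.002 ] [ 0.0033  0.     -0.0009]
fix 0.05 [0.0062 0.0003 0.0019] [ 0.0033  0.05   -0.0008]
```

Call:
servo_tool([
  [[0.005, 0, 0.0003], [0.002, 0.05, 0]],
  [[0.005, 0, 0.0001], [0, 0.05, 0]],
])

```text
clock: 11.55
position: [0.5554, -0.0261, 0.1259]
orientation: [-1.544, -0.359, 0.36]
force: [-2.2, -0.5, 3.1]
gripper_width: 0.0204
```

```bash
python3 tq.py
```

```text
t 11.55 p [ 0.5554 -0.0261  0.1259] xdir 26.28 tilt [ 1.0e-04 -3.5e-03 -1.0e+00] F [-2.22 -0.47  3.07] T [-0.377  0.367 -0.064] w 0.0204 q [-0.045  0.383 -0.266  0.921 -0.004  1.067]
R 0.0962 ang 116.98 hdl 116.28 turned 0.83 rxF 0.211 Tz -0.064 Ftan -2.2 Frad 0.56
fix 0 [0.0012 0.0003 0.0022] [ 0.0032  0.     -0.0015]
fix 0.05 [0.0061 0.0003 0.002 ] [ 0.0033  0.05   -0.0014]
```

Call:
servo_tool([
  [[0.005, 0, 0.0003], [0.002, 0.05, -0.001]],
  [[0.005, 0, 0.0002], [0, 0.05, 0]],
])

```text
clock: 11.8
position: [0.5647, -0.0221, 0.1259]
orientation: [-1.556, -0.279, 0.279]
force: [-2.6, -1.4, 2.0]
gripper_width: 0.0206
```

```bash
python3 tq.py
```

```text
t 11.8 p [ 0.5647 -0.0221  0.1259] xdir 20.35 tilt [ 3.0e-04 -3.5e-03 -1.0e+00] F [-2.61 -1.36  1.99] T [-0.465  0.357 -0.113] w 0.0206 q [-0.037  0.397 -0.243  0.93  -0.004  1.178]
R 0.0961 ang 110.95 hdl 110.35 turned 0.933 rxF 0.281 Tz -0.113 Ftan -2.92 Frad -0.37
fix 0 [0.001  0.0003 0.0023] [ 0.0034  0.     -0.001 ]
fix 0.05 [0.0059 0.0003 0.0021] [ 0.0034  0.05   -0.0009]
```

Call:
servo_tool([
  [[0.005, 0, 0.0003], [0.002, 0.05, -0.001]],
  [[0.005, 0, 0.0002], [0, 0.05, 0]],
])

```text
clock: 12.05
position: [0.5744, -0.0191, 0.1258]
orientation: [-1.565, -0.198, 0.198]
force: [-3.1, -0.6, 2.7]
gripper_width: 0.0201
```

```bash
python3 tq.py
```

```text
t 12.05 p [ 0.5744 -0.0191  0.1258] xdir 14.42 tilt [ 4.0e-04 -3.6e-03 -1.0e+00] F [-3.12 -0.57  2.66] T [-0.496  0.35  -0.048] w 0.0201 q [-0.031  0.412 -0.219  0.939 -0.004  1.288]
R 0.096 ang 104.91 hdl 104.42 turned 1.037 rxF 0.304 Tz -0.048 Ftan -3.16 Frad 0.22
fix 0 [0.0008 0.0002 0.0024] [ 0.0036  0.     -0.0005]
fix 0.05 [0.0057 0.0002 0.0022] [ 0.0036  0.05   -0.0004]
```

Call:
servo_tool([
  [[0.005, 0, 0.0003], [0.002, 0.05, -0.001]],
  [[0.005, 0, 0.0002], [0, 0.05, 0]],
])

```text
clock: 12.3
position: [0.5843, -0.0171, 0.1258]
orientation: [-1.571, -0.117, 0.116]
force: [-1.8, -0.6, 2.1]
gripper_width: 0.0204
```

```bash
python3 tq.py;python3 snap.py 6 scene; python3 - <<'E'
import cv2
a=cv2.imread('pics/scene6.png')[140:220,150:250];cv2.imwrite('pics/c6.png',cv2.resize(a,(750,600),interpolation=2))
E
```

```text
t 12.3 p [ 0.5843 -0.0171  0.1258] xdir 8.48 tilt [ 7.0e-04 -3.7e-03 -1.0e+00] F [-1.8  -0.57  2.14] T [-0.515  0.405 -0.089] w 0.0204 q [-0.027  0.428 -0.194  0.949 -0.004  1.395]
R 0.0959 ang 98.87 hdl 98.48 turned 1.14 rxF 0.179 Tz -0.089 Ftan -1.87 Frad -0.3
fix 0 [0.0006 0.0002 0.0025] [ 0.0038 -0.      0.0001]
fix 0.05 [0.0056 0.0002 0.0023] [0.0038 0.05   0.0002]
t 12.3 p [ 0.5843 -0.0171  0.1258] xdir 8.48 tilt [ 7.0e-04 -3.7e-03 -1.0e+00] F [-1.8  -0.57  2.14] T [-0.515  0.405 -0.089] w 0.0204 q [-0.027  0.428 -0.194  0.949 -0.004  1.395]
t 12.3 p [ 0.5843 -0.0171  0.1258] xdir 8.48 tilt [ 7.0e-04 -3.7e-03 -1.0e+00] F [-1.8  -0.57  2.14] T [-0.515  0.405 -0.089] w 0.0204 q [-0.027  0.428 -0.194  0.949 -0.004  1.395]
```

View pics/c6.png

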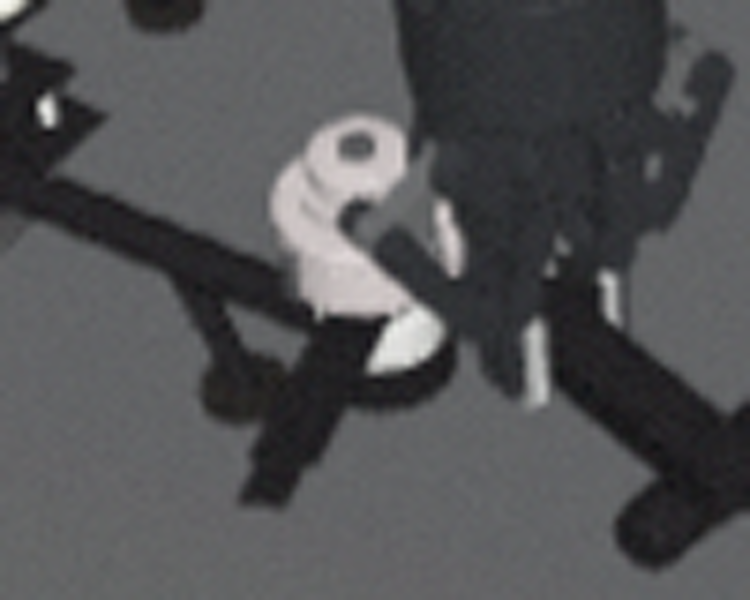

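Call:
servo_tool([
  [[0.005, 0, 0.0003], [0.002, 0.05, 0]],
  [[0.005, 0, 0.0002], [0, 0.05, 0]],
])

```text
clock: 12.6
position: [0.5942, -0.016, 0.1257]
orientation: [-1.574, -0.035, 0.036]
force: [-3.4, -0.9, 3.4]
gripper_width: 0.0205
```

```bash
python3 tq.py
```

```text
t 12.6 p [ 0.5942 -0.016   0.1257] xdir 2.58 tilt [-6.0e-04 -3.8e-03 -1.0e+00] F [-3.41 -0.88  3.44] T [-0.55   0.78   0.187] w 0.0205 q [-0.025  0.444 -0.166  0.961 -0.004  1.501]
R 0.096 ang 92.95 hdl 92.58 turned 1.244 rxF 0.332 Tz 0.187 Ftan -3.45 Frad -0.73
fix 0 [0.0006 0.0001 0.0024] [ 0.0037  0.     -0.0007]
fix 0.05 [0.0055 0.0001 0.0023] [ 0.0038  0.05   -0.0006]
```

Call:
servo_tool([
  [[0.005, 0, 0.0003], [0.002, 0.05, 0]],
])

```text
clock: 12.72
position: [0.5987, -0.0158, 0.1256]
orientation: [-1.574, 0.005, -0.002]
force: [-2.3, -1.2, 2.2]
gripper_width: 0.0203
```

```bash
python3 tq.py
```

```text
t 12.72 p [ 0.5987 -0.0158  0.1256] xdir -0.25 tilt [-0.0017 -0.003  -1.    ] F [-2.32 -1.16  2.23] T [-0.682  0.623  0.438] w 0.0203 q [-0.025  0.452 -0.153  0.968 -0.003  1.55 ]
R 0.0961 ang 90.24 hdl 89.75 turned 1.293 rxF 0.224 Tz 0.438 Ftan -2.32 Frad -1.17
fix 0 [0.0008 0.     0.0023] [ 0.0031  0.     -0.0017]
fix 0.05 [0.0058 0.     0.0022] [ 0.0031  0.05   -0.0016]
```

Call:
servo_tool([
  [[0.0056, 0, 0.0003], [0.002, 0.05, 0]],
])

```text
clock: 12.85
position: [0.6037, -0.0159, 0.1256]
orientation: [-1.573, 0.045, -0.04]
force: [-4.0, -0.6, 4.1]
gripper_width: 0.0202
```

```bash
python3 tq.py
```

```text
t 12.85 p [ 0.6037 -0.0159  0.1256] xdir -3.09 tilt [-0.0031 -0.0023 -1.    ] F [-3.96 -0.63  4.1 ] T [-0.661  0.736  0.418] w 0.0202 q [-0.025  0.461 -0.138  0.975 -0.002  1.6  ]
R 0.0961 ang 87.27 hdl 86.91 turned 1.343 rxF 0.377 Tz 0.418 Ftan -3.92 Frad -0.85
fix 0 [ 0.0006 -0.      0.0023] [ 0.0024  0.     -0.003 ]
fix 0.05 [ 0.0055 -0.      0.0022] [ 0.0025  0.05   -0.0029]
```

Call:
servo_tool([
  [[0.0054, 0, 0.0003], [0.002, 0.05, -0.001]],
  [[0.0054, 0, 0.0002], [0, 0.05, 0]],
])

```text
clock: 13.1
position: [0.6135, -0.0169, 0.1256]
orientation: [-1.57, 0.123, -0.117]
force: [-3.3, -0.4, 4.5]
gripper_width: 0.0203
```

```bash
python3 tq.py;python3 snap.py 7 scene; python3 - <<'E'
import cv2
a=cv2.imread('pics/scene7.png')[140:220,150:250];cv2.imwrite('pics/c7.png',cv2.resize(a,(750,600),interpolation=2))
E
```

```text
t 13.1 p [ 0.6135 -0.0169  0.1256] xdir -8.75 tilt [-0.0043 -0.0027 -1.    ] F [-3.26 -0.36  4.51] T [-0.597  0.762  0.487] w 0.0203 q [-0.026  0.477 -0.109  0.988 -0.003  1.697]
R 0.0961 ang 81.39 hdl 81.25 turned 1.441 rxF 0.305 Tz 0.487 Ftan -3.17 Frad -0.86
fix 0 [ 0.0002 -0.      0.0023] [ 0.0033  0.     -0.0038]
fix 0.05 [ 0.0052 -0.0001  0.0022] [ 0.0034  0.05   -0.0037]
t 13.1 p [ 0.6135 -0.0169  0.1256] xdir -8.75 tilt [-0.0043 -0.0027 -1.    ] F [-3.26 -0.36  4.51] T [-0.597  0.762  0.487] w 0.0203 q [-0.026  0.477 -0.109  0.988 -0.003  1.697]
t 13.1 p [ 0.6135 -0.0169  0.1256] xdir -8.75 tilt [-0.0043 -0.0027 -1.    ] F [-3.26 -0.36  4.51] T [-0.597  0.762  0.487] w 0.0203 q [-0.026  0.477 -0.109  0.988 -0.003  1.697]
```

View pics/c7.png

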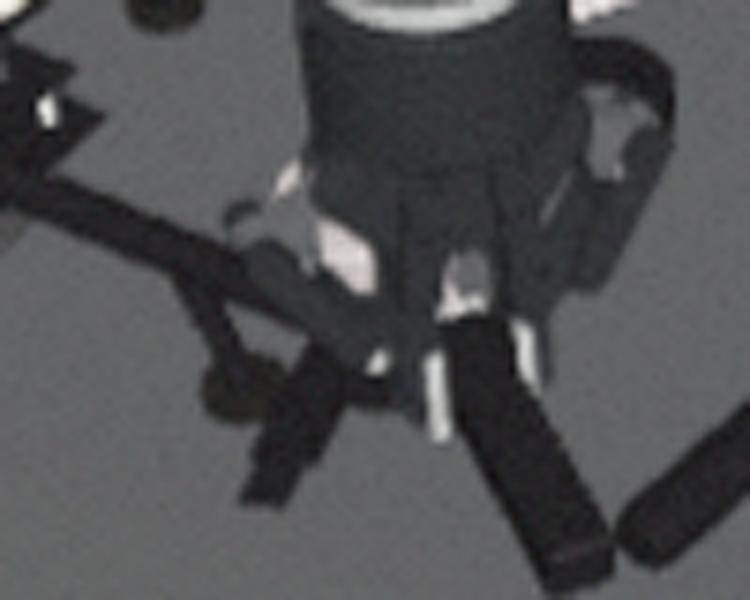

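Call:
servo_tool([
  [[0.0052, 0, 0.0003], [0.002, 0.05, -0.002]],
  [[0.005, 0, 0.0002], [0, 0.05, 0]],
  [[0, 0, 0], [0, 0, 0]],
])

```text
clock: 13.52
position: [0.6229, -0.0187, 0.1255]
orientation: [-1.566, 0.199, -0.193]
force: [-2.3, 0.2, 3.8]
gripper_width: 0.0205
```

```bash
python3 tq.py;python3 snap.py 7 top; python3 - <<'E'
import cv2
a=cv2.imread('pics/top7.png')[120:200,270:370];cv2.imwrite('pics/c7.png',cv2.resize(a,(750,600),interpolation=2))
E
```

```text
t 13.53 p [ 0.6229 -0.0187  0.1255] xdir -14.28 tilt [-0.0041 -0.0033 -1.    ] F [-2.3   0.21  3.83] T [-0.413  0.584  0.565] w 0.0205 q [-0.028  0.493 -0.083  0.999 -0.003  1.792]
R 0.0961 ang 75.69 hdl 75.72 turned 1.538 rxF 0.219 Tz 0.565 Ftan -2.28 Frad -0.36
fix 0 [-0.0001 -0.0001  0.0023] [ 0.0042  0.     -0.0032]
fix 0.05 [ 0.0049 -0.0001  0.0021] [ 0.0043  0.05   -0.003 ]
t 13.53 p [ 0.6229 -0.0187  0.1255] xdir -14.28 tilt [-0.0041 -0.0033 -1.    ] F [-2.3   0.21  3.83] T [-0.413  0.584  0.565] w 0.0205 q [-0.028  0.493 -0.083  0.999 -0.003  1.792]
t 13.53 p [ 0.6229 -0.0187  0.1255] xdir -14.28 tilt [-0.0041 -0.0033 -1.    ] F [-2.3   0.21  3.83] T [-0.413  0.584  0.565] w 0.0205 q [-0.028  0.493 -0.083  0.999 -0.003  1.792]
```

View pics/c7.png

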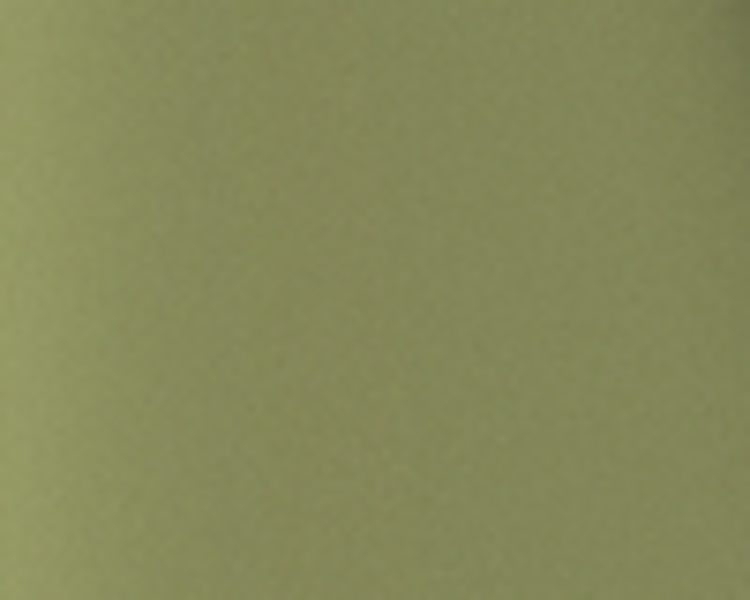

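Call:
servo_tool([
  [[-0.005, 0, 0], [0.002, -0.05, -0.001]],
  [[-0.005, 0, 0], [0, -0.05, 0]],
  [[0, 0, 0], [0, 0, 0]],
])

```text
clock: 13.95
position: [0.6121, -0.0167, 0.1257]
orientation: [-1.571, 0.113, -0.109]
force: [-3.3, -0.1, 1.6]
gripper_width: 0.0203
```

```bash
python3 tq.py;python3 snap.py 8 wrist;  python3 - <<'E'
from h import *
import pickle
for t in(3,8):
    p,M,m,d,pic=pickle.load(open(f"pics/wrist{t}.pkl","rb"));W=fcloud(m,d)
    c=pic.sum(-1)/3
    s=(c<75)&(W[...,2]>p[2]+.01)&(W[...,2]<p[2]+.03);s[:80]=0;s[230:]=0;q=(W[s]-p)@M
    q=q[abs(q[:,0])<.02];v=np.linalg.svd(q[:,[0,2]]-q[:,[0,2]].mean(0))[2][0];print('grip dir in tool x,z',v,q.mean(0),q[:,2].max())
E
```

```text
t 13.95 p [ 0.6121 -0.0167  0.1257] xdir -8.07 tilt [-0.0028 -0.003  -1.    ] F [-3.26 -0.1   1.57] T [-0.502  0.539  0.486] w 0.0203 q [-0.026  0.474 -0.114  0.985 -0.003  1.686]
R 0.0961 ang 82.22 hdl 81.93 turned 1.429 rxF 0.309 Tz 0.486 Ftan -3.21 Frad -0.55
fix 0 [0.0005 0.0001 0.0023] [ 0.0034  0.     -0.0024]
fix 0.05 [0.0054 0.0001 0.0022] [ 0.0034  0.05   -0.0023]
t 13.95 p [ 0.6121 -0.0167  0.1257] xdir -8.07 tilt [-0.0028 -0.003  -1.    ] F [-3.26 -0.1   1.57] T [-0.502  0.539  0.486] w 0.0203 q [-0.026  0.474 -0.114  0.985 -0.003  1.686]
t 13.95 p [ 0.6121 -0.0167  0.1257] xdir -8.07 tilt [-0.0028 -0.003  -1.    ] F [-3.26 -0.1   1.57] T [-0.502  0.539  0.486] w 0.0203 q [-0.026  0.474 -0.114  0.985 -0.003  1.686]
grip dir in tool x,z [ 0.00192499 -0.99999815] [-0.00035575 -0.01979386  0.05806494] 0.08721874786269243
grip dir in tool x,z [ 0.0074626  -0.99997215] [ 0.00020855 -0.01906503  0.05819891] 0.08756391206430264
```

View pics/wrist8.png

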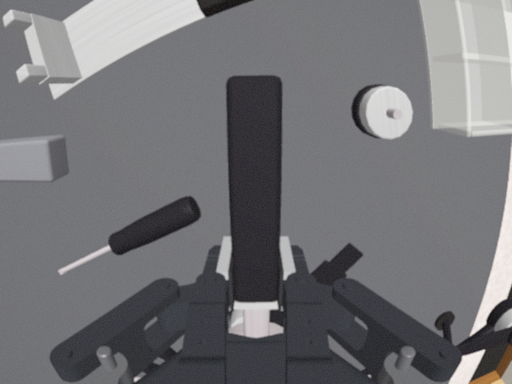

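Call:
servo_tool([
  [[-0.005, 0, 0], [0, -0.05, 0]],
  [[-0.005, 0, 0], [0, -0.05, 0]],
])

```text
clock: 14.25
position: [0.6021, -0.0158, 0.1255]
orientation: [-1.574, 0.033, -0.028]
force: [-2.3, -0.7, 2.8]
gripper_width: 0.0204
```

```bash
python3 tq.py
```

```text
t 14.25 p [ 0.6021 -0.0158  0.1255] xdir -2.23 tilt [-0.0034 -0.0037 -1.    ] F [-2.28 -0.73  2.79] T [-0.687  0.636  0.407] w 0.0204 q [-0.024  0.459 -0.142  0.974 -0.004  1.585]
R 0.0961 ang 88.21 hdl 87.77 turned 1.328 rxF 0.217 Tz 0.407 Ftan -2.25 Frad -0.82
fix 0 [ 0.0007 -0.0001  0.0023] [ 0.0038  0.     -0.0032]
fix 0.05 [ 0.0057 -0.0001  0.0022] [ 0.0039  0.05   -0.0031]
```

Call:
servo_tool([
  [[-0.005, 0, 0], [0, -0.05, 0]],
  [[0, 0, 0], [0, 0, 0]],
])

```text
clock: 14.5
position: [0.597, -0.0159, 0.1256]
orientation: [-1.575, -0.007, 0.012]
force: [-1.9, -0.0, 3.2]
gripper_width: 0.0208
```

```bash
python3 tq.py
```

```text
t 14.5 p [ 0.597  -0.0159  0.1256] xdir 0.67 tilt [-0.0033 -0.0041 -1.    ] F [-1.91 -0.04  3.21] T [-0.485  0.579  0.334] w 0.0208 q [-0.024  0.45  -0.156  0.968 -0.004  1.535]
R 0.0961 ang 91.28 hdl 90.67 turned 1.277 rxF 0.184 Tz 0.334 Ftan -1.92 Frad -0.02
fix 0 [0.001  0.     0.0023] [ 0.0041  0.     -0.0033]
fix 0.05 [ 0.0059 -0.      0.0022] [ 0.0041  0.05   -0.0032]
```

Call:
servo_tool([
  [[-0.005, 0, 0], [0.002, -0.05, -0.001]],
  [[-0.005, 0, 0], [0.002, -0.05, -0.001]],
  [[0, 0, 0], [0, 0, 0]],
])

```text
clock: 14.88
position: [0.5889, -0.0162, 0.1262]
orientation: [-1.568, -0.085, 0.082]
force: [-1.1, -0.4, 3.6]
gripper_width: 0.0208
```

```bash
python3 tq.py
```

```text
t 14.88 p [ 0.5889 -0.0162  0.1262] xdir 6.12 tilt [ 0.0018  0.001  -1.    ] F [-1.08 -0.37  3.59] T [-0.487  0.5   -0.177] w 0.0208 q [-2.800e-02  4.340e-01 -1.820e-01  9.530e-01  1.000e-03  1.436e+00]
R 0.0963 ang 96.08 hdl 96.12 turned 1.182 rxF 0.108 Tz -0.177 Ftan -1.12 Frad -0.25
fix 0 [-0.0001  0.0006  0.0021] [-0.0008  0.      0.0019]
fix 0.05 [0.0048 0.0006 0.002 ] [-0.0009  0.05    0.0018]
```

Call:
servo_tool([
  [[0, -0.003, 0], [0, 0, 0]],
  [[0, -0.004, 0], [0, 0, 0]],
  [[0, -0.004, 0], [0, 0, 0]],
])

```text
clock: 15.25
position: [0.5888, -0.0153, 0.1354]
orientation: [-1.565, -0.081, 0.082]
force: [-0.6, 0.3, -2.8]
gripper_width: 0.02
```

```bash
python3 tq.py
```

```text
t 15.25 p [ 0.5888 -0.0153  0.1354] xdir 5.95 tilt [-0.001   0.0041 -1.    ] F [-0.63  0.26 -2.75] T [ 0.112  0.054 -0.073] w 0.02 q [-0.028  0.428 -0.165  0.979  0.004  1.439]
R 0.0972 ang 96.1 hdl 95.95 turned 1.185 rxF 0.058 Tz -0.073 Ftan -0.6 Frad 0.33
fix 0 [0.0003 0.0098 0.0012] [-0.0041 -0.     -0.0006]
fix 0.05 [0.0052 0.0098 0.001 ] [-0.0041  0.05   -0.0007]
```

Coming off freely. Lift on.

Call:
servo_tool([
  [[0, -0.006, 0], [0, 0, 0]],
  [[0, -0.01, 0], [0, 0, 0]],
  [[0, -0.015, 0], [0, 0, 0]],
  [[0, -0.015, 0], [0, 0, 0]],
  [[0, -0.008, 0], [0, 0, 0]],
  [[0, 0, 0], [0, 0, 0]],
])

```text
clock: 16.0
position: [0.5906, -0.0152, 0.195]
orientation: [-1.565, -0.085, 0.078]
force: [0.1, 0.0, -3.4]
gripper_width: 0.0205
```

```bash
python3 snap.py 9 wrist;python3 - <<'E'
from bench import env
from h import *
import pickle
p,M,m,d,pic=pickle.load(open(f"pics/wrist9.pkl","rb"));W=fcloud(m,d)
q=W[95:240,240:272].reshape(-1,3);q=(q-p)@M;k=abs(q[:,1]-np.median(q[:,1]))<.003;q=q[k]
A=np.c_[q[:,[0,2]],np.ones(len(q))];x=np.linalg.lstsq(A,q[:,1],rcond=None)[0];print(len(q),'tool-frame y slope per x,z',x.round(4))
p,M=state(env)
mid=[.53,.1,.19]
show(rows(p,M,[.5191,.1585,.19],Rt(101.88),12,3))
E
```

```text
t 16.0 p [ 0.5906 -0.0152  0.195 ] xdir 5.94 tilt [ 0.0037  0.0047 -1.    ] F [ 0.11  0.03 -3.4 ] T [ 0.117  0.003 -0.012] w 0.0205 q [-0.028  0.39  -0.063  1.114  0.005  1.439]
t 16.0 p [ 0.5906 -0.0152  0.195 ] xdir 5.94 tilt [ 0.0037  0.0047 -1.    ] F [ 0.11  0.03 -3.4 ] T [ 0.117  0.003 -0.012] w 0.0205 q [-0.028  0.39  -0.063  1.114  0.005  1.439]
4628 tool-frame y slope per x,z [-0.0024 -0.0051 -0.0196]
t 16.05 p [ 0.5904 -0.0152  0.1946] xdir 5.94 tilt [ 0.003   0.0048 -1.    ] F [ 0.27  0.62 -2.49] T [0.065 0.009 0.012] w 0.0202 q [-0.028  0.391 -0.063  1.114  0.005  1.439]
[[[-0.004,0,0.015],[0,-0.14,0.001]],[[-0.003,0.001,0.016],[0,-0.139,0.0]],[[0,0,0.015],[0,-0.14,0.001]],[[0.002,0.001,0.016],[0,-0.139,0.0]],[[0.004,0,0.015],[0,-0.14,0.001]],[[0.007,0.001,0.014],[0,-0.139,0.0]],[[0.008,0,0.013],[0,-0.14,0.001]],[[0.01,0,0.012],[0,-0.139,0.0]],[[0.011,0.001,0.011],[0,-0.14,0.001]],[[0.013,0,0.009],[0,-0.139,0.001]],[[0.014,0.001,0.007],[-0.001,-0.14,0.0]],[[0.015,0,0.005],[0,-0.139,0.001]]]
```

```bash
python3 - <<'E'
from bench import env
from h import *
p,M=state(env)
r=rows(p,M,[.5191,.1585,.185],Rt(101.88),20,3);show(r[:10]);show(r[10:])
E
```

```text
t 16.05 p [ 0.5904 -0.0152  0.1946] xdir 5.94 tilt [ 0.003   0.0048 -1.    ] F [ 0.27  0.62 -2.49] T [0.065 0.009 0.012] w 0.0202 q [-0.028  0.391 -0.063  1.114  0.005  1.439]
[[[-0.003,0.001,0.009],[0,-0.084,0.0]],[[-0.002,0,0.009],[0,-0.083,0.001]],[[-0.001,0.001,0.009],[0,-0.084,-0.0]],[[0,0,0.01],[0,-0.084,0.0]],[[0.001,0.001,0.009],[0,-0.084,0.001]],[[0.001,0,0.01],[0,-0.083,-0.0]],[[0.002,0.001,0.009],[0,-0.084,0.0]],[[0.003,0,0.009],[0,-0.084,0.001]],[[0.003,0.001,0.008],[0,-0.083,-0.0]],[[0.004,0,0.009],[0,-0.084,0.0]]]
[[[0.005,0.001,0.008],[0,-0.084,0.001]],[[0.006,0,0.007],[0,-0.084,-0.0]],[[0.006,0.001,0.007],[0,-0.083,0.0]],[[0.007,0,0.007],[0,-0.084,0.001]],[[0.007,0.001,0.006],[0,-0.084,-0.0]],[[0.008,0,0.005],[0,-0.084,0.0]],[[0.008,0.001,0.005],[0,-0.083,0.001]],[[0.008,0,0.004],[0,-0.084,0.0]],[[0.009,0.001,0.003],[-0.001,-0.084,0.0]],[[0.009,0,0.002],[0,-0.083,0.001]]]
```

Call:
servo_tool([
  [[-0.003, 0, 0.009], [0, -0.084, 0]],
  [[-0.002, 0, 0.009], [0, -0.083, 0]],
  [[-0.001, 0, 0.009], [0, -0.084, 0]],
  [[0, 0, 0.01], [0, -0.084, 0]],
  [[0.001, 0, 0.009], [0, -0.084, 0]],
  [[0.001, 0, 0.01], [0, -0.083, 0]],
  [[0.002, 0, 0.009], [0, -0.084, 0]],
  [[0.003, 0, 0.009], [0, -0.084, 0]],
  [[0.003, 0, 0.008], [0, -0.083, 0]],
  [[0.004, 0, 0.009], [0, -0.084, 0]],
])

```text
clock: 17.3
position: [0.5472, 0.0727, 0.1879]
orientation: [-1.428, -0.747, 0.76]
force: [-0.9, 0.3, -3.4]
gripper_width: 0.0205
```

```bash
python3 - <<'E'
from bench import env
from h import *
p,M=state(env)
r=rows(p,M,[.5191,.1585,.18],Rt(101.88),10,3);show(r)
E
```

```text
t 17.3 p [0.5472 0.0727 0.1879] xdir 55.41 tilt [-0.0109  0.0036 -0.9999] F [-0.89  0.32 -3.37] T [0.041 0.092 0.024] w 0.0205 q [ 0.129  0.339 -0.161  1.081  0.005  0.733]
[[[0.005,0.001,0.007],[-0.001,-0.081,0.0]],[[0.007,0.001,0.007],[-0.001,-0.081,0.0]],[[0.006,0.001,0.006],[-0.001,-0.081,0.0]],[[0.007,0,0.006],[-0.002,-0.081,0.001]],[[0.008,0.001,0.005],[-0.001,-0.082,-0.0]],[[0.007,0.001,0.004],[-0.001,-0.081,-0.0]],[[0.009,0.001,0.004],[-0.001,-0.081,-0.0]],[[0.008,0.001,0.003],[-0.001,-0.081,0.0]],[[0.009,0,0.003],[-0.002,-0.081,0.0]],[[0.009,0.001,0.001],[-0.001,-0.081,0.0]]]
```

Call:
servo_tool([
  [[0.005, 0, 0.007], [-0.001, -0.081, 0]],
  [[0.007, 0, 0.007], [-0.001, -0.081, 0]],
  [[0.006, 0, 0.006], [-0.001, -0.081, 0]],
  [[0.007, 0, 0.006], [-0.002, -0.081, 0]],
  [[0.008, 0, 0.005], [-0.001, -0.082, 0]],
  [[0.007, 0, 0.004], [-0.001, -0.081, 0]],
  [[0.009, 0, 0.004], [-0.001, -0.081, 0]],
  [[0.008, 0, 0.003], [-0.001, -0.081, 0]],
  [[0.008, 0, 0.003], [-0.002, -0.08, 0]],
  [[0.006, 0, 0.001], [-0.001, -0.05, 0]],
  [[0, 0, 0], [0, 0, 0]],
])

```text
clock: 18.68
position: [0.511, 0.1558, 0.1805]
orientation: [-1.097, -1.344, 1.366]
force: [0.4, -1.0, -2.9]
gripper_width: 0.0204
```

```bash
python3 - <<'E'
from bench import env
from h import *
p,M=state(env)
r=rows(p,M,[.5191,.1585,.15],Rt(101.88),3,4);show(r)
E
```

```text
t 18.68 p [0.511  0.1558 0.1805] xdir 101.6 tilt [-0.0154 -0.0041 -0.9999] F [ 0.39 -0.95 -2.91] T [-0.054  0.132 -0.01 ] w 0.0204 q [ 2.960e-01  3.190e-01 -2.120e-01  1.056e+00  1.000e-03  9.300e-02]
[[[0.0004,0.0101,-0.003],[-0.0053,-0.0016,-0.0003]],[[0.0003,0.0102,-0.0029],[-0.0053,-0.0016,-0.0003]],[[0.0004,0.0101,-0.0029],[-0.0053,-0.0016,-0.0003]]]
```

Call:
servo_tool([
  [[0.0004, 0.01, -0.003], [-0.005, -0.0016, 0]],
  [[0.0004, 0.01, -0.003], [-0.005, -0.0016, 0]],
  [[0.0004, 0.01, -0.003], [-0.005, -0.0016, 0]],
  [[0, 0, 0], [0, 0, 0]],
])

```text
clock: 19.18
position: [0.5192, 0.1577, 0.1468]
orientation: [-1.105, -1.356, 1.361]
force: [0.7, 0.5, -2.2]
gripper_width: 0.0208
```

```bash
python3 - <<'E'
from bench import env
from h import *
p,M=state(env)
show(rows(p,M,[.5191,.1585,.08],Rt(101.88),5,4))
E
```

```text
t 19.18 p [0.5192 0.1577 0.1468] xdir 101.76 tilt [-0.0021 -0.0022 -1.    ] F [ 0.66  0.47 -2.2 ] T [-0.051  0.143 -0.005] w 0.0208 q [ 0.296  0.347 -0.263  0.963 -0.001  0.091]
[[[0.0002,0.0134,-0.0],[-0.0005,-0.0004,-0.0003]],[[0.0001,0.0133,-0.0001],[-0.0005,-0.0005,-0.0004]],[[0.0002,0.0134,-0.0],[-0.0005,-0.0004,-0.0003]],[[0.0002,0.0133,-0.0001],[-0.0005,-0.0004,-0.0004]],[[0.0001,0.0134,0.0],[-0.0005,-0.0005,-0.0003]]]
```

Call:
servo_tool([
  [[0.0002, 0.013, 0], [0, 0, 0]],
  [[0.0002, 0.013, 0], [0, 0, 0]],
  [[0.0002, 0.013, 0], [0, 0, 0]],
  [[0, 0.01, 0], [0, 0, 0]],
  [[0, 0, 0], [0, 0, 0]],
])

```text
clock: 19.8
position: [0.5186, 0.158, 0.0938]
orientation: [-1.104, -1.355, 1.362]
force: [0.0, 0.4, -2.8]
gripper_width: 0.0206
```

```bash
python3 - <<'E'
from bench import env
from h import *
p,M=state(env)
show(rows(p,M,[.5191,.1585,.0600],Rt(101.88),4,4))
E
```

```text
t 19.8 p [0.5186 0.158  0.0938] xdir 101.74 tilt [-0.0032 -0.0026 -1.    ] F [ 0.01  0.35 -2.83] T [-0.016  0.155 -0.028] w 0.0206 q [ 0.297  0.394 -0.345  0.836 -0.002  0.092]
[[[0.0001,0.0085,-0.0002],[-0.0009,-0.0006,-0.0005]],[[0.0001,0.0084,-0.0002],[-0.0009,-0.0006,-0.0004]],[[0.0001,0.0085,-0.0001],[-0.0009,-0.0007,-0.0005]],[[0.0001,0.0084,-0.0002],[-0.001,-0.0006,-0.0005]]]
```

Call:
servo_tool([
  [[0.0001, 0.0085, -0.0002], [-0.001, -0.0006, 0]],
  [[0.0001, 0.0085, -0.0002], [-0.001, -0.0006, 0]],
  [[0.0001, 0.008, -0.0002], [-0.001, -0.0006, 0]],
  [[0, 0.006, -0.0002], [-0.001, 0, 0]],
  [[0, 0, 0], [0, 0, 0]],
])

```text
clock: 20.42
position: [0.52, 0.1587, 0.0613]
orientation: [-1.107, -1.361, 1.36]
force: [0.1, -0.3, -3.3]
gripper_width: 0.0205
```

```bash
python3 - <<'E'
from bench import env
from h import *
p,M=state(env)
E
```

```text
t 20.43 p [0.52   0.1587 0.0613] xdir 101.85 tilt [ 0.0024 -0.0012 -1.    ] F [ 0.05 -0.33 -3.26] T [-0.03   0.097  0.003] w 0.0205 q [ 0.297  0.427 -0.391  0.751 -0.002  0.09 ]
```

Within 3 mm of rest; descend to contact.

Call:
servo_tool([
  [[0, 0.002, 0.0005], [0, 0, 0]],
  [[0, 0.001, 0], [0, 0, 0]],
  [[0, 0, 0], [0, 0, 0]],
  [[0, 0, 0], [0, 0, 0]],
])

```text
clock: 20.92
position: [0.5201, 0.1587, 0.059]
orientation: [-1.108, -1.362, 1.359]
force: [0.7, -0.6, -3.7]
gripper_width: 0.0201
```

```bash
python3 - <<'E'
from bench import env
from h import *
p,M=state(env)
E
```

```text
t 20.93 p [0.5201 0.1587 0.059 ] xdir 101.85 tilt [ 3.9e-03 -8.0e-04 -1.0e+00] F [ 0.73 -0.58 -3.67] T [-0.025  0.101  0.049] w 0.0201 q [ 0.297  0.428 -0.395  0.744 -0.002  0.091]
```

Call:
servo_tool([
  [[0, 0.001, 0.0005], [0, 0, 0]],
  [[0, 0, 0], [0, 0, 0]],
  [[0, 0, 0], [0, 0, 0]],
])

```text
clock: 21.3
position: [0.5201, 0.1588, 0.0586]
orientation: [-1.109, -1.363, 1.358]
force: [0.2, 0.1, -2.4]
gripper_width: 0.0202
```

```bash
python3 - <<'E'
from bench import env
from h import *
p,M=state(env)
E
```

```text
t 21.3 p [0.5201 0.1588 0.0586] xdir 101.85 tilt [ 5.3e-03 -4.0e-04 -1.0e+00] F [ 0.22  0.12 -2.35] T [0.009 0.046 0.014] w 0.0202 q [ 0.297  0.428 -0.397  0.741 -0.002  0.091]
```

Call:
servo_tool([
  [[0, 0.001, 0], [0, 0, 0]],
  [[0, 0, 0], [0, 0, 0]],
])

```text
clock: 21.55
position: [0.5202, 0.1588, 0.0587]
orientation: [-1.109, -1.364, 1.358]
force: [-0.2, 0.2, -1.6]
gripper_width: 0.0203
```

Call:
servo_tool([
  [[0, 0, 0], [0, 0, 0]],
  [[0, 0, 0], [0, 0, 0]],
  [[0, 0, 0], [0, 0, 0]],
  [[0, 0, 0], [0, 0, 0]],
  [[0, 0, 0], [0, 0, 0]],
], jaw=100)

```text
clock: 22.18
position: [0.5216, 0.1592, 0.0591]
orientation: [-1.111, -1.366, 1.356]
force: [-0.3, 0.2, -0.4]
gripper_width: 0.0852
```

```bash
python3 - <<'E'
from bench import env
from h import *
p,M=state(env)
E
```

```text
t 22.18 p [0.5216 0.1592 0.0591] xdir 101.85 tilt [ 8.4e-03  5.0e-04 -1.0e+00] F [-0.28  0.24 -0.4 ] T [-0.021  0.01   0.004] w 0.0852 q [ 0.297  0.428 -0.396  0.739 -0.002  0.091]
```

Open and clear; go straight up, then look.

Call:
servo_tool([
  [[0, -0.015, 0], [-0.004, 0, 0]],
  [[0, -0.025, 0], [-0.004, 0, 0]],
  [[0, -0.03, 0], [0, 0, 0]],
  [[0, -0.03, 0], [0, 0, 0]],
  [[0, -0.02, 0], [0, 0, 0]],
  [[0, 0, 0], [0, 0, 0]],
  [[0, 0, 0], [0, 0, 0]],
])

```text
clock: 23.05
position: [0.5199, 0.159, 0.1876]
orientation: [-1.119, -1.376, 1.349]
force: [-0.1, 0.5, -0.5]
gripper_width: 0.0855
```

```bash
python3 snap.py 10 wrist scene; python3 - <<'E'
from fitc import *
p,M,m,d,pic=pickle.load(open("pics/wrist10.pkl","rb"));W=fcloud(m,d);b=pic.sum(-1)/3;ok=d>0
s=ok&(b<70)&(W[...,2]>.07)&(W[...,2]<.09)&(abs(W[...,0]-.48)<.08)&(abs(W[...,1]-.155)<.05)
q=W[s];c=q[:,:2].mean(0);v=np.linalg.svd(q[:,:2]-c)[2][0];v=-v*np.sign(v[0]);t=(q[:,:2]-c)@v
A=np.c_[t,np.ones(len(q))];print("grip",len(q),q.mean(0).round(4),np.degrees(np.arctan2(v[1],v[0])),'slope',np.linalg.lstsq(A,q[:,2],rcond=None)[0])
p,M,m,d,pic=pickle.load(open("pics/scene10.pkl","rb"));W=cloud(m,d);W0=cloud(m,np.load("pics/scene0.npy"))
print(wall(W0,(.617,.18),.034,.053,.03),wall(W,(.617,.18),.034,.053,.03))
for WW in(W0,W):
    s=(np.hypot(WW[...,0]-.6165,WW[...,1]-.181)<.027)&(abs(WW[...,2]-.057)<.004);print(WW[s].mean(0),s.sum())
E
```

```text
t 23.05 p [0.5199 0.159  0.1876] xdir 101.85 tilt [ 0.0204  0.0033 -0.9998] F [-0.11  0.48 -0.52] T [ 0.028 -0.017  0.002] w 0.0855 q [ 0.299  0.304 -0.215  1.032 -0.003  0.092]
t 23.05 p [0.5199 0.159  0.1876] xdir 101.85 tilt [ 0.0204  0.0033 -0.9998] F [-0.11  0.48 -0.52] T [ 0.028 -0.017  0.002] w 0.0855 q [ 0.299  0.304 -0.215  1.032 -0.003  0.092]
t 23.1 p [0.5199 0.1591 0.1875] xdir 101.85 tilt [ 0.0204  0.0034 -0.9998] F [0.24 0.73 0.32] T [-0.032  0.02  -0.036] w 0.0852 q [ 0.299  0.304 -0.215  1.031 -0.003  0.092]
grip 2775 [0.4815 0.1498 0.0781] -168.10844143652147 slope [-0.00127554  0.0780998 ]
(array([0.61627911, 0.18066364]), 158, np.float64(0.001403365275899289)) (array([0.61755278, 0.18072159]), 145, np.float64(0.001337658615131775))
[0.62165154 0.18814833 0.05635233] 171
[0.62100148 0.18936519 0.05625231] 166
```

View pics/wrist10.png

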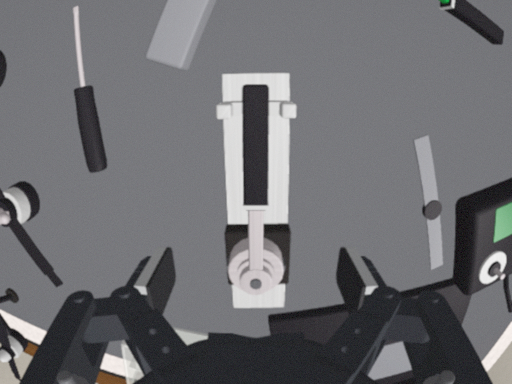

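View pics/scene10.png

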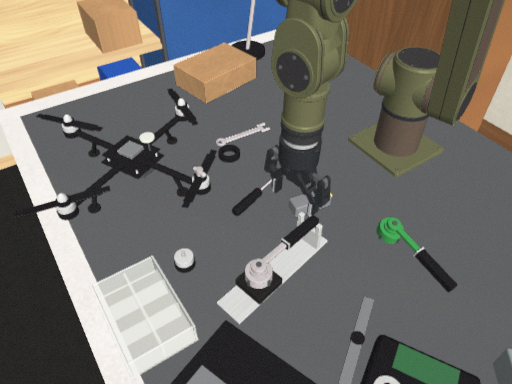

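```bash
python3 -c "
from bench import env
print(env.close_job())"
```

```text
the job is handed in; nothing more can be done
None
```

I did the whole job and handed it in at about 23 s of the 54 s allowed; `env.close_job()` reports no verdict.

- **Seating:** I took the bare-steel wrench off its rest and set the socket fully down over the lugged nut. The rim came to about 0.098 m, with light contact.
- **Turning:** I turned it clockwise about 1.54 rad in all. The nut came hard tight at about 1.2 rad. The torque then levelled off at about 0.78 N m. I put the break-over at about 0.23 rad, inferred from torque and handle angle since the joint is not measured directly. That is short of the 0.55 rad limit. On the way back the torque fell away again near 1.3 rad, which fits that estimate and shows the handle had straightened.
- **Return:** I laid the wrench back on its rest. In the last images the socket is within about 1.5 mm of where it started. The handle lies between the prongs, 0.01° off its first direction and level to about 0.001 rad. In the last scene and wrist pictures the bystanders look unmoved; I did not measure them. The gripper is open about 0.12 m above the wrench and touching nothing.

**Checks that disagreed:** the scene and top cameras differed by 3–4 mm in y. I positioned the socket relative to the nut within a single camera and relied on the play in the fit. The arc radius also drifted about 2 mm from plan while turning, with only small radial forces.

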